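# Square a steel blank in the corner jig and stack it flush

## Robot

A 6-joint arm with a two-finger parallel gripper is mounted at the origin on the work surface; the furniture and walls round the work are solid. World frame = base frame: x ahead of the robot, y to its left, z up, the work surface at z = 0. Lengths are in m, angles in rad, forces in N, time in s.
With the tool pointing down it reaches from about 0.375 to 0.75 m from the base axis. Payload 9 kg.
Tool frame: the origin (TCP) lies at the very end of the fingers, on their centre line; the grasp point (between the pads) lies 19 mm behind it (grip_depth is the distance from the TCP to the grasp point, in m); y points along the fingers, z is the direction in which the jaws open and shut, and the axes are right-handed (so a half turn about y gives the same grasp; the last joint's range is limited). The gripper opens to 85 mm and grips with 20 to 120 N. Pads are 22 mm wide; open, the fingers measure 114 mm over their backs; the gripper's body (76 mm by 85 mm) begins 54 mm behind the grasp point. The pads swing forward as they close: fully open they stand 13 mm farther back than shut.
Start: joints at [1.068, 0.104, 0.097, 1.564, 0, 1.353], TCP at [0.169, 0.576, 0.231] pointing down, gripper open.
Joint ranges: [-2.99, 2.99], [-0.84, 1.86], [-1.1, 1.16], [-1.84, 2.11], [-1.51, 1.56], [-3.14, 3.14]. Speed limits (rad/s): [2.22, 2.22, 2.57, 3.14, 3.14, 3.14].

## Interface

Orientations are given as a 3x3 rotation matrix whose columns are the frame's x, y, z axes.
In Python, from cell import sense, get_image, close_job, grip_depth gives the robot as it stands.
- The arm moves only by the tool step_arm, never from a script. Its argument "plan" is a list of rows, each a list of 3 entries, a list of its own where there are three numbers: the shift along the tool's x, y, z in cm, then the turn, a rotation vector about the tool's x, y, z in degrees, then the closure, from -1 (fully open) to 1 (shut). A call has 1 to 8 rows; each row shifts and turns the pose as measured when the row begins, along the tool's axes as they then stand; what a row does not reach is not made up. A row lasts 1/8 s, in which the tool goes at most 62.5 mm and 10.7 degrees, less where a joint would pass 70% of its speed; a pose out of reach is approached as far as the arm can. A call with a gripper value outside its range is refused whole. The fingers move at their own pace and stop on an object; the grip force is fixed at half the most. Time passes only in rows, so rows that do not move let the fingers close. It gives the time, the measured TCP pose, the force and the opening at its end, in the units of the state.
- sense(): the state, without advancing time (a new reading comes with each control period).
- get_image(name): name is "scene" or "top" or "wrist"; returns a dict with "frame" (420x560x3 uint8, blue, green, red), "z_map" (420x560 float32, m along the optical axis (not along the pixel's ray), 0 where there is no reading), "vfov" (degrees; the focal length in pixels is half the picture's height over the tangent of half this angle, whatever the lens; pixels are square), "cx", "cy" (the principal point, pixels), "R" (3x3) and "t" (3): a world point X has camera coordinates R X + t. Camera axes: x right, y down, z forward; pixel columns grow to the right and rows downward; lengths in m; the calibration is good to about 2 mm. A picture is of the moment at which its call begins.
- close_job(): hands the job in, once; it reports no verdict.
The state is a dict: "time": time; "q": joint angles; "qd": joint speeds; "tau": joint torques, N m; "eef_pos": TCP position; "tool_rot": TCP orientation; "contact_force": force on the tool from outside, world axes, zero at the start; "ft_torque": the same for the moment, N m; "gripper_width": finger opening in m.
Only numpy, scipy, OpenCV 4.12 (cv2) and the standard library are available. Lean on these libraries where they do the work, as an engineer would, in place of code of your own. Each camera call takes 0.05 s, during which the arm holds its last target.

## Task

Without picking it up, gently slide the light steel blank flat along the table: first square against the long fence of the corner jig, pressing it home, then along the fence until it bears firmly on the brass end stop, and keep it pressed there for a moment. Now that it is located, grip it at the jig's finger relief, lift it straight up and lay it on the dark blank with all edges flush, ready to tack the pair together, and let go. Do not push the dark blank out of its place or knock the nut, marker, wrench or pliers about.

Things in the scene. Friction and masses are not known exactly. Their poses are not given: they have to be found in the camera images.
- corner_jig: Fixed dark steel corner jig, 200 mm long (its y), 20 mm high; origin at table level, middle of the fence. The fence is its upright front face, plane x = 0, facing its -x (to the robot), y = -100 to +100 mm. A brass end stop stands square in front of it on the +y side, working face to -y, reclamped each time between y = +34 and +54 mm: not reported, must be felt or seen; 25 N does not shift it.
- jig_nominal (a point): Point 30 mm in front of the middle of the fence, 7 mm above the table, axes as the jig. Home, the light blank has its 88 mm side on the fence and its centre here, give or take 10 mm along the fence (44 mm short of the stop's face). The stop's pad reaches 56 mm out from the fence, 20 mm high; strap and thumbscrew on top to 39 mm.
- relief (a point): Finger relief: notch in the middle of the fence, 44 mm wide (jig y -22 to +22 mm), 68 mm deep (jig x 0 to +68), open above and down to the table, front corners rounded 6 mm. This point: its mouth, on the fence plane at table level.
- light_blank_center (a point): Centre (half-way up) of the light grey sawn steel blank, loose, 60 mm (its x) by 88 mm (its y) by 14 mm thick, 0.3 to 0.6 kg, flat on the table in front of the jig, its centre 75 to 95 mm from the fence plane and 15 to 35 mm to the -y side of the jig's middle, askew to it by up to 0.4 rad. Gripped over the 60 mm, with one finger in the relief.
- light_blank: The same light blank, origin in the middle of its underside, axes as above.
- dark_blank_center (a point): Centre (half-way up) of the dark blue-grey sawn steel blank, loose, same size and axes as the light one, lying flat in the open on the other side of the bench from the jig, askew by up to 0.4 rad; its top is 14 mm above the table.
- nut: Bystander: steel hex nut, 30x34x16 mm, on the table; origin at its underside.
- marker: Bystander: paint marker, white with red cap, 126 mm long (its y), 18 mm thick; origin at its underside.
- wrench: Bystander: combination wrench, 203 mm long (its y), 10 mm thick; origin at its underside.
- pliers: Bystander: red-handled pliers, 168 mm long (its y), 13 mm thick; origin at its underside.
There are look-alikes about, which are no part of the job. Leave any green look-alike of the light_blank alone. Leave any purple look-alike of the part that bears dark_blank_center alone.

How it is judged:
By the outcome, as a careful person would: the job done as asked, in the order asked, and still so for the second after the job is handed in, with the robot touching nothing.
It also fails if it takes over 69 s, if anything falls off the work surface, if the arm or the gripper's body presses on something with over 40 N, if the wrist force passes 120 N, or if a joint passes its speed limit or range.

## Working session

There is one attempt and no reset: what is moved stays moved. The work goes in short steps, Python scripts to look and compute and a tool call to move; the robot and the scene stay as the last step left them, time stands still between calls to the robot, and variables do not carry over. Pictures are saved under pics/ and viewed, and the job is handed in when it is done.

Besides the shell and the picture viewer there is one more tool, called after "Call:" as name(argument=value, ...), one argument or row to a line, values as JSON. step_arm: Moves the arm, as the interface text tells. Its arguments: {"type":"object","properties":{"plan":{"type":"array"}},"required":["plan"]}

```bash
ls; mkdir -p pics
python3 - <<'E'
from cell import sense,get_image,grip_depth
import cv2,numpy as np
s=sense();print(s,grip_depth)
for n in ["scene","top","wrist"]:
    d=get_image(n);cv2.imwrite(f"pics/{n}0.png",d["frame"]);np.savez(f"{n}0.npz",**d);print(n,d["vfov"],d["cx"],d["cy"],d["R"].round(3).tolist(),np.round(d["t"],3))
E
```

```text
pics
{'time': 0.0, 'q': array([1.06828368e+00, 1.04701050e-01, 9.64734652e-02, 1.56392266e+00,
       3.72811059e-05, 1.35312162e+00]), 'qd': array([-0.00180624, -0.00082302, -0.00097449,  0.00097916,  0.00076065,
        0.00104739]), 'tau': array([-2.56646999e-04, -5.56937170e+01,  5.03642106e+01,  1.73668616e-02,
       -3.67171588e-04,  1.38432719e-05]), 'eef_pos': array([0.16839937, 0.57553073, 0.23052362]), 'tool_rot': array([[ 9.59707085e-01, -6.84756430e-04,  2.81001499e-01],
       [-2.81002141e-01, -1.16858067e-03,  9.59706430e-01],
       [-3.28792229e-04, -9.99999083e-01, -1.31391317e-03]]), 'contact_force': array([0.01083372, 0.67665201, 0.09327796]), 'ft_torque': array([ 0.03033554,  0.03014196, -0.01050269]), 'gripper_width': 0.0853936849441723} 0.0187
scene 48.55181221721104 278.5553400489095 207.14529077653725 [[0.797, -0.604, 0.016], [-0.44, -0.598, -0.67], [0.414, 0.527, -0.742]] [-0.405  0.278  1.257]
top 43.03346636176769 275.86500630384523 207.3017533900732 [[0.012, -1.0, 0.006], [-0.997, -0.012, -0.08], [0.08, -0.005, -0.997]] [-0.016  0.539  1.514]
wrist 61.150293998693385 278.36512544677606 209.97222922902046 [[0.282, 0.959, -0.002], [0.917, -0.269, 0.296], [0.284, -0.085, -0.955]] [-0.599 -0.038  0.379]
```

View pics/scene0.png

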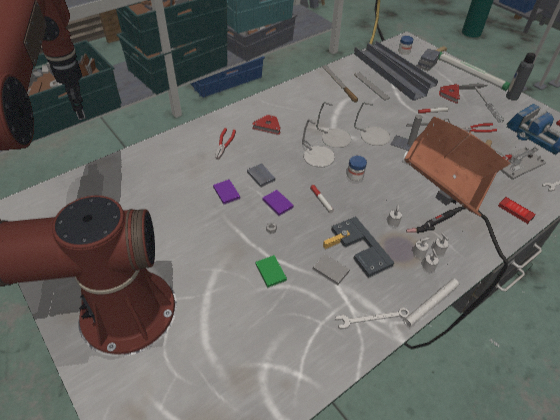

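View pics/top0.png

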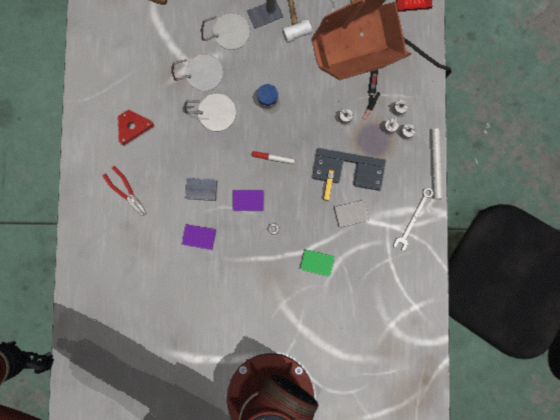

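View pics/wrist0.png

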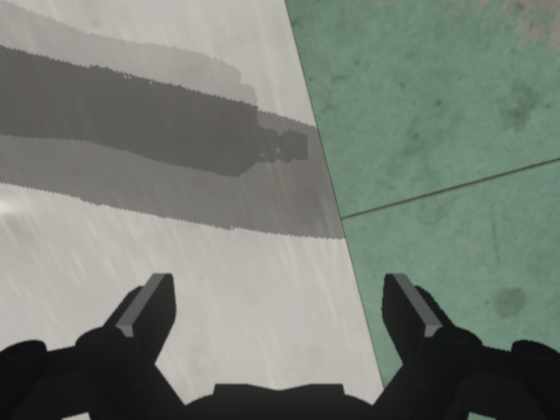

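The top view shows these candidates: light grey blank (352,213), green look-alike (317,263), dark blue-grey blank (201,189), purple look-alikes (248,200) and (199,237). The jig is at (350,168) with the brass stop at (328,185). Grey in front of the fence fits the light blank, and blue-grey across the bench fits the dark blank. I'll confirm with a crop and measure.

```bash
cat > h.py <<'E'
import numpy as np,cv2
def f(d): return 210/np.tan(np.radians(float(d["vfov"])/2))
def plane(d,uv,z):
    uv=np.atleast_2d(np.asarray(uv,float)); F=f(d)
    r=np.c_[(uv[:,0]-d["cx"])/F,(uv[:,1]-d["cy"])/F,np.ones(len(uv))]@d["R"]
    c=-d["R"].T@d["t"]; return c+r*((z-c[2])/r[:,2])[:,None]
def proj(d,X):
    X=np.atleast_2d(X)@d["R"].T+d["t"];F=f(d)
    return np.c_[X[:,0]/X[:,2]*F+d["cx"],X[:,1]/X[:,2]*F+d["cy"]]
E
python3 - <<'E'
import numpy as np,cv2
from h import *
d=np.load("top0.npz");im=d["frame"]
a=cv2.resize(im[135:285,170:450],(784,420),interpolation=cv2.INTER_CUBIC)
cv2.imwrite("pics/crop0.png",a)
d=np.load("scene0.npz");a=cv2.resize(d["frame"][150:300,200:420],(792,540),interpolation=cv2.INTER_CUBIC)
cv2.imwrite("pics/crop1.png",a)
E
```

```text
(no output)
```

View pics/crop0.png

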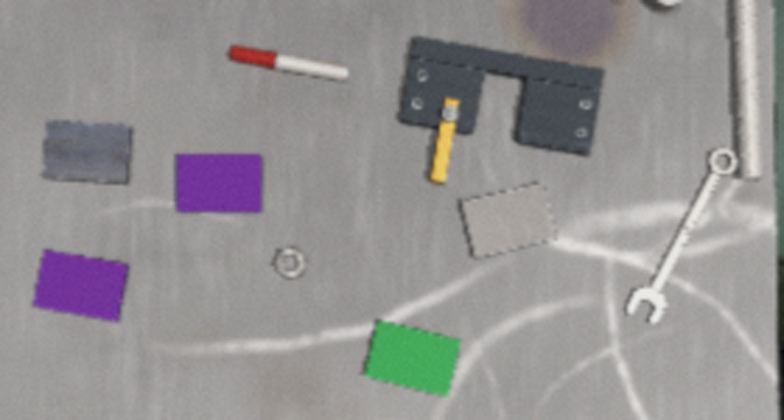

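View pics/crop1.png

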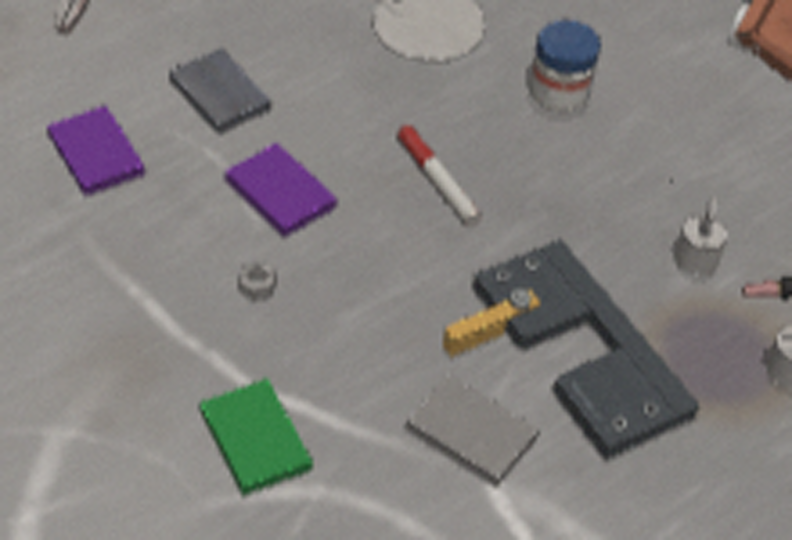

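Confirmed: the light grey blank is at crop (508,220) in front of the fence, and the dark blue-grey one at crop (87,152). Next I'll measure them using the depth map.

```bash
cat >> h.py <<'E'
def cloud(d):
    z=d["z_map"];F=f(d);v,u=np.mgrid[:420,:560]
    P=np.stack([(u-d["cx"])/F*z,(v-d["cy"])/F*z,z],-1)-d["t"]
    return P@d["R"]
E
python3 - <<'E'
import numpy as np,cv2
from h import *
d=np.load("top0.npz");P=cloud(d);h=P[...,2]
for n,(u,v) in dict(table=(300,215),light=(352,213),dark=(201,189),jigL=(332,160),jigR=(367,175),green=(317,263),stop=(326,195)).items():
    print(n,P[v-2:v+3,u-2:u+3].reshape(-1,3).mean(0).round(4),h[v-2:v+3,u-2:u+3].std().round(4))
m=((h>0.006)&(h<0.06)).astype(np.uint8)*255
cv2.imwrite("pics/h0.png",cv2.resize(m[130:290,160:450],(800,441),interpolation=cv2.INTER_NEAREST))
E
```

```text
table [ 0.5193 -0.0797  0.0015] 0.0034
light [ 0.5262 -0.2299  0.013 ] 0.0026
dark [0.5907 0.209  0.0131] 0.0027
jigL [ 0.6796 -0.1706  0.0196] 0.0033
jigR [ 0.6369 -0.2724  0.0195] 0.0033
green [ 0.3809 -0.1292  0.0136] 0.0038
stop [ 0.5765 -0.1531  0.0248] 0.0047
```

View pics/h0.png

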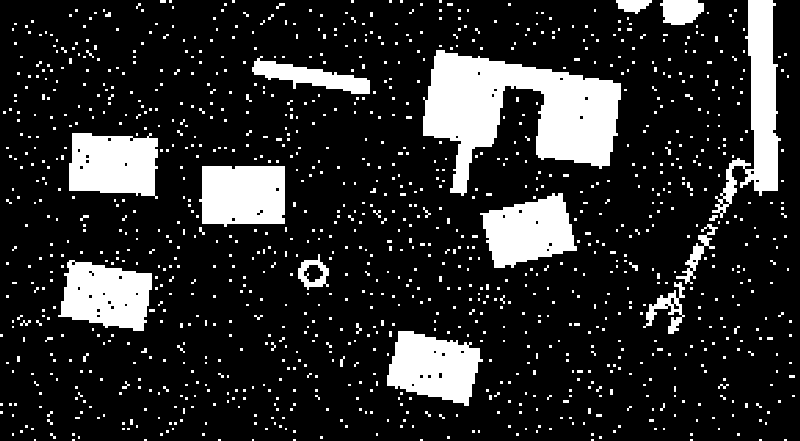

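```bash
cat >> h.py <<'E'
def comp(d,u,v,lo=.006,hi=.06,med=True):
    h=cloud(d)[...,2].astype(np.float32)
    m=((h>lo)&(h<hi)).astype(np.uint8)
    if med: m=cv2.medianBlur(m,3)
    n,l=cv2.connectedComponents(m,connectivity=4); return (l==l[v,u])
def rect(d,m,z):
    c=max(cv2.findContours(m.astype(np.uint8),cv2.RETR_EXTERNAL,cv2.CHAIN_APPROX_NONE)[0],key=len)[:,0]
    # moments-based
    v,u=np.nonzero(m); W=plane(d,np.c_[u,v],z)[:,:2]
    ce=W.mean(0); C=np.cov((W-ce).T); e,V=np.linalg.eigh(C)
    y=V[:,1]; y=y if y[1]>0 else -y
    yaw=np.arctan2(-y[0],y[1]) # blank y axis = (-sin,cos)
    return ce,yaw,np.sqrt(12*e)
E
python3 - <<'E'
from h import *
d=np.load("top0.npz")
for n,u,v,z in [("light",352,213,.014),("dark",201,189,.014),("green",317,263,.014),("purp1",248,200,.014),("purp2",199,237,.014),("nut",268,229,.016),("marker",275,157,.018)]:
    m=comp(d,u,v); ce,yaw,s=rect(d,m,z); print(n,m.sum(),ce.round(4),yaw.round(4),s.round(4))
m=comp(d,367,175)
v,u=np.nonzero(m);W=plane(d,np.c_[u,v],.02)[:,:2]
# back edge & front edges : per column extreme
top=[(c,v[u==c].min()) for c in np.unique(u)]; bot=[(c,v[u==c].max()) for c in np.unique(u)]
T=plane(d,np.array(top)+[0,-.5],.02)[:,:2];B=plane(d,np.array(bot)+[0,.5],.02)[:,:2]
print("top",np.c_[np.array(top),T.round(4)][::4]);print("bot",np.c_[np.array(bot),B.round(4)])
E
```

```text
light 631 [ 0.5254 -0.2271] 0.2421 [0.0599 0.0886]
dark 640 [0.5907 0.2104] -0.0749 [0.0607 0.0897]
green 647 [ 0.382  -0.1283] -0.206 [0.0602 0.0879]
purp1 626 [0.5602 0.0735] 0.0089 [0.0608 0.0865]
purp2 640 [0.4524 0.2144] -0.1794 [0.0596 0.0888]
nut 64 [ 0.4784 -0.0009] -0.6958 [0.0301 0.0317]
marker 247 [0.6856 0.0031] -0.1711 [0.0171 0.1249]
top [[ 3.130e+02  1.720e+02  6.451e-01 -1.155e-01]
 [ 3.170e+02  1.500e+02  7.098e-01 -1.267e-01]
 [ 3.210e+02  1.490e+02  7.129e-01 -1.384e-01]
 [ 3.250e+02  1.490e+02  7.131e-01 -1.500e-01]
 [ 3.290e+02  1.500e+02  7.103e-01 -1.617e-01]
 [ 3.330e+02  1.510e+02  7.075e-01 -1.734e-01]
 [ 3.370e+02  1.520e+02  7.047e-01 -1.850e-01]
 [ 3.410e+02  1.520e+02  7.048e-01 -1.967e-01]
 [ 3.450e+02  1.530e+02  7.020e-01 -2.083e-01]
 [ 3.490e+02  1.540e+02  6.993e-01 -2.200e-01]
 [ 3.530e+02  1.540e+02  6.994e-01 -2.317e-01]
 [ 3.570e+02  1.550e+02  6.966e-01 -2.433e-01]
 [ 3.610e+02  1.560e+02  6.938e-01 -2.550e-01]
 [ 3.650e+02  1.560e+02  6.940e-01 -2.666e-01]
 [ 3.690e+02  1.570e+02  6.912e-01 -2.783e-01]
 [ 3.730e+02  1.580e+02  6.884e-01 -2.899
[... 2789 characters left out ...]
700e+02  1.880e+02  5.975e-01 -2.810e-01]
 [ 3.710e+02  1.880e+02  5.975e-01 -2.839e-01]
 [ 3.720e+02  1.880e+02  5.976e-01 -2.868e-01]
 [ 3.730e+02  1.880e+02  5.976e-01 -2.897e-01]
 [ 3.740e+02  1.890e+02  5.947e-01 -2.926e-01]
 [ 3.750e+02  1.890e+02  5.948e-01 -2.955e-01]
 [ 3.760e+02  1.890e+02  5.948e-01 -2.984e-01]
 [ 3.770e+02  1.890e+02  5.948e-01 -3.013e-01]
 [ 3.780e+02  1.890e+02  5.949e-01 -3.042e-01]
 [ 3.790e+02  1.890e+02  5.949e-01 -3.071e-01]
 [ 3.800e+02  1.880e+02  5.979e-01 -3.100e-01]
 [ 3.810e+02  1.840e+02  6.096e-01 -3.129e-01]
 [ 3.820e+02  1.790e+02  6.242e-01 -3.159e-01]
 [ 3.830e+02  1.720e+02  6.447e-01 -3.189e-01]
 [ 3.840e+02  1.650e+02  6.653e-01 -3.219e-01]]
```

```bash
cat >> h.py <<'E'
def tool_yaw(s): R=s["tool_rot"]; return np.arctan2(R[1,0],R[0,0])
def go(p,yaw):
    from cell import sense
    s=sense(); R=s["tool_rot"]; p=np.array(p,float)
    print("t",round(s["time"],2),"pos",s["eef_pos"].round(4),"yaw",tool_yaw(s).round(4),"q6",s["q"][5].round(2),"F",s["contact_force"].round(1),"w",round(s["gripper_width"],4))
    c,sn=np.cos(yaw),np.sin(yaw); Rt=np.array([[c,0,-sn],[sn,0,c],[0,-1,0]])
    rv=cv2.Rodrigues(R.T@Rt)[0].ravel()
    print("shift cm",(R.T@(p-s["eef_pos"])*100).round(2),"turn deg",np.degrees(rv).round(2))
E
python3 - <<'E'
from h import *
d=np.load("top0.npz")
m=comp(d,367,175);u,v=[],[]
for c in list(range(317,322))+list(range(356,379)):
    u.append(c);v.append(np.nonzero(m[:,c])[0].max()+.5)
B=plane(d,np.c_[u,v],.02)[:,:2]; pf=np.polyfit(B[:,1],B[:,0],1); print("front",pf, np.std(np.polyval(pf,B[:,1])-B[:,0]))
yaw=-np.arctan(pf[0]);print("yaw",yaw)
jx=np.array([np.cos(yaw),np.sin(yaw)]);jy=np.array([-jx[1],jx[0]])
vv,uu=np.nonzero(m);W=plane(d,np.c_[uu,vv],.02)[:,:2]
y=W@jy;x=W@jx;x0=np.mean(B@jx)
sel=(x>x0+.02)&(x<x0+.06); 
ends=[]
for a in np.arange(.015,.075,.01):
    q=y[(x>x0+a)&(x<x0+a+.01)]; ends.append((q.min(),q.max()))
print(np.array(ends).round(4)); e=np.array(ends).mean(0);print("span",e[1]-e[0]);ym=e.mean()
# relief sides
for a in np.arange(.02,.06,.01):
    q=np.sort(y[(x>x0+a)&(x<x0+a+.01)]);g=np.diff(q).argmax();print("relief",q[g]-ym,q[g+1]-ym)
s=(x<x0-.012)&(x>x0-.05);print("stop y",y[s].min()-ym,y[s].max()-ym,"at z.02")
o=x0*jx+ym*jy;print("origin",o,x0,ym)
L=np.array([.5254,-.2271])-o;print("light in jig",L@jx,L@jy)
np.savez("jig.npz",o=o,jx=jx,jy=jy,yaw=yaw)
P=np.array([.5254,-.2271])-.058*np.array([np.cos(.242),np.sin(.242)]);print(P)
go([P[0],P[1],.23],.242)
E
```

```text
front [0.1626242 0.6432563] 0.0008638864538941053
yaw -0.16121291091609324
[[-0.2108 -0.0107]
 [-0.2114 -0.0111]
 [-0.2109 -0.0101]
 [-0.211  -0.0111]
 [-0.2106 -0.012 ]
 [-0.2107 -0.011 ]]
span 0.19988788876358177
relief -0.021796094937836463 0.022054390728082934
relief -0.02038596893599423 0.023007692906885507
relief -0.021367152250017285 0.022053200570714512
relief -0.020896685497994283 0.02300737654255075
stop y 0.04391822407069003 0.05916653475720863 at z.02
origin [ 0.60887544 -0.21141293] 0.6349154036938326 -0.11093765529098307
light in jig -0.07987502634095561 -0.02888276348959405
[ 0.46909008 -0.2409994 ]
t 0.15 pos [0.1685 0.5756 0.2307] yaw -0.2848 q6 1.35 F [-0.1 -0.  -0.4] w 0.0854
shift cm [ 51.8    0.13 -69.92] turn deg [ 5.000e-02 -3.018e+01 -3.000e-02]
```

Call:
step_arm(
  plan=[
    [[5,0,-3],[0,0,0],0.05],
    [[5,0,-3],[0,0,0],0.05],
    [[5,0,-3],[0,0,0],0.05],
    [[5,0,-3.5],[0,0,0],0.05],
    [[4,0,-4],[0,0,0],0.05],
    [[4,0,-4.5],[0,0,0],0.05],
    [[4,0,-4.5],[0,0,0],0.05],
    [[4,0,-4.5],[0,0,0],0.05],
  ],
)

```text
time: 1.15
eef_pos: [0.4353, 0.1779, 0.2282]
tool_rot: [[0.962, -0.001, 0.273], [-0.273, -0.002, 0.962], [-0.001, -1.0, -0.002]]
contact_force: [0.6, 2.1, -0.5]
gripper_width: 0.0405
```

Call:
step_arm(
  plan=[
    [[3,0,-5],[0,0,0],0.05],
    [[3,0,-5],[0,0,0],0.05],
    [[3,0,-5],[0,0,0],0.05],
    [[2,0,-5],[0,0,0],0.05],
    [[2,0,-5],[0,0,0],0.05],
    [[2,0,-5],[0,0,0],0.05],
    [[1,0,-5],[0,0,0],0.05],
    [[0,0,-4],[0,0,0],0.05],
  ],
)

```text
time: 2.15
eef_pos: [0.4825, -0.2569, 0.227]
tool_rot: [[0.961, -0.001, 0.275], [-0.275, -0.001, 0.961], [-0.001, -1.0, -0.001]]
contact_force: [-0.7, 1.6, 0.1]
gripper_width: 0.0406
```

```bash
python3 -c "
from h import *
go([.469,-.241,.15],.242)"
```

```text
t 2.15 pos [ 0.4825 -0.2569  0.227 ] yaw -0.2791 q6 -0.45 F [-0.7  1.6  0.1] w 0.0406
shift cm [-1.72  7.7   1.17] turn deg [  0.05 -29.86  -0.09]
```

Call:
step_arm(
  plan=[
    [[-0.6,2.5,0.4],[0,-10,0],0.05],
    [[-0.6,2.5,0.4],[0,-10,0],0.05],
    [[-0.6,2.5,0.4],[0,-10,0],0.05],
    [[0,0,0],[0,0,0],0.05],
  ],
)

```text
time: 2.65
eef_pos: [0.4637, -0.2464, 0.1488]
tool_rot: [[0.968, -0.003, -0.25], [0.25, -0.0, 0.968], [-0.003, -1.0, 0.001]]
contact_force: [-0.3, -0.6, -0.1]
gripper_width: 0.0407
```

Run:
```python
from h import *
from cell import *
go([.469,-.241,.0],.242)
d=get_image("wrist");cv2.imwrite("pics/w1.png",d["frame"]);np.savez("w1.npz",**d)
d=get_image("top");cv2.imwrite("pics/t1.png",d["frame"])
```

```text
t 2.65 pos [ 0.4637 -0.2464  0.1488] yaw 0.2527 q6 -0.99 F [-0.3 -0.6 -0.1] w 0.0407
shift cm [ 0.69 14.88  0.38] turn deg [-0.04  0.62 -0.17]
```

View pics/w1.png

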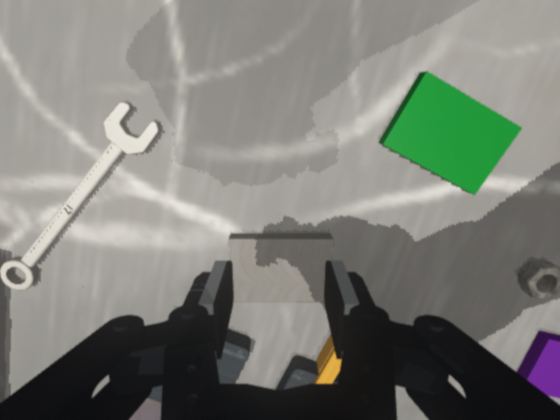

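The wrist view shows the light blank at (281,268), centred between the fingers. Its robot-side edge (row 234) is level with the picture. The wrench and green look-alike are clear, so I'll go down behind it.

Call:
step_arm(
  plan=[
    [[0.2,4,0.2],[0,0.6,0],0.05],
    [[0,4,0.2],[0,0,0],0.05],
    [[0,4,0],[0,0,0],0.05],
    [[0,1.5,0],[0,0,0],0.05],
    [[0,0.8,0],[0,0,0],0.05],
    [[0,0.2,0],[0,0,0],0.05],
  ],
)

```text
time: 3.5
eef_pos: [0.4734, -0.2492, 0.0129]
tool_rot: [[0.975, 0.012, -0.221], [0.222, -0.013, 0.975], [0.008, -1.0, -0.015]]
contact_force: [0.3, -0.4, 1.1]
gripper_width: 0.0407
```

Run:
```python
from h import *
from cell import *
go([.469,-.241,.0],.242)
d=get_image("scene");cv2.imwrite("pics/s2.png",cv2.resize(d["frame"][190:310,260:420],(800,600),interpolation=cv2.INTER_CUBIC))
```

```text
t 3.5 pos [ 0.4734 -0.2492  0.0129] yaw 0.2234 q6 -0.95 F [ 0.3 -0.4  1.1] w 0.0407
shift cm [-0.26  1.28  0.91] turn deg [ 0.87 -1.07  0.47]
```

View pics/s2.png

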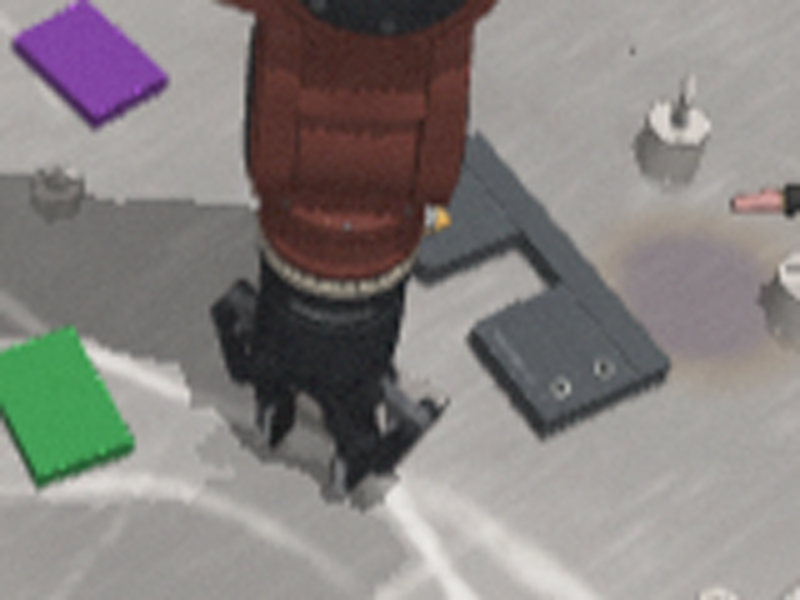

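Call:
step_arm(
  plan=[
    [[-0.3,0.3,0.5],[0.5,-0.6,0.4],0.05],
    [[-0.1,0.3,0.4],[0.4,-0.5,0.1],0.05],
    [[0,0.3,0],[0,0,0],0.05],
    [[0,0.2,0],[0,0,0],0.05],
  ],
)

```text
time: 4.05
eef_pos: [0.4686, -0.2421, 0.0039]
tool_rot: [[0.97, 0.002, -0.241], [0.241, -0.001, 0.97], [0.001, -1.0, -0.002]]
contact_force: [-0.2, 0.8, -0.4]
gripper_width: 0.0407
```

Run:
```python
from h import *
go([.469,-.241,.0],.242)
```

```text
t 4.05 pos [ 0.4686 -0.2421  0.0039] yaw 0.2438 q6 -0.97 F [-0.2  0.8 -0.4] w 0.0407
shift cm [0.06 0.39 0.1 ] turn deg [0.11 0.1  0.07]
```

Call:
step_arm(
  plan=[
    [[0,0.2,0],[0,0,0],0.05],
    [[0,0.1,0.1],[0,0,0],0.05],
    [[0.6,0,0],[0,0,0],0.05],
    [[0.6,0,0],[0,0,0],0.05],
    [[0.3,0,0],[0,0,0],0.05],
  ],
)

```text
time: 4.68
eef_pos: [0.484, -0.2373, 0.0006]
tool_rot: [[0.971, 0.002, -0.241], [0.241, -0.001, 0.971], [0.001, -1.0, -0.002]]
contact_force: [-0.9, -0.8, -0.4]
gripper_width: 0.0406
```

Call:
step_arm(
  plan=[
    [[0.3,0,0],[0,0,0],0.05],
    [[0.3,0,0],[0,0,0],0.05],
  ],
)

```text
time: 4.92
eef_pos: [0.4898, -0.2358, 0.0006]
tool_rot: [[0.971, 0.001, -0.241], [0.241, -0.002, 0.971], [0.0, -1.0, -0.002]]
contact_force: [-2.6, -0.7, 2.1]
gripper_width: 0.0404
```

Run:
```python
from h import *
from cell import *
d=get_image("top");cv2.imwrite("pics/t3.png",cv2.resize(d["frame"][135:285,270:450],(720,600),interpolation=cv2.INTER_CUBIC))
d=get_image("wrist");cv2.imwrite("pics/w3.png",d["frame"])
go([.469,-.241,.0],.242)
```

```text
t 5.03 pos [ 0.4901 -0.2357  0.0006] yaw 0.2437 q6 -0.93 F [ 0.2 -0.4 -1.1] w 0.0406
shift cm [-2.18  0.05 -0.  ] turn deg [0.1  0.1  0.06]
```

View pics/w3.png

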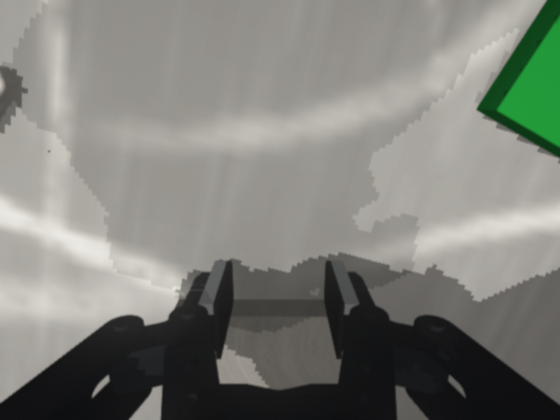

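View pics/t3.png

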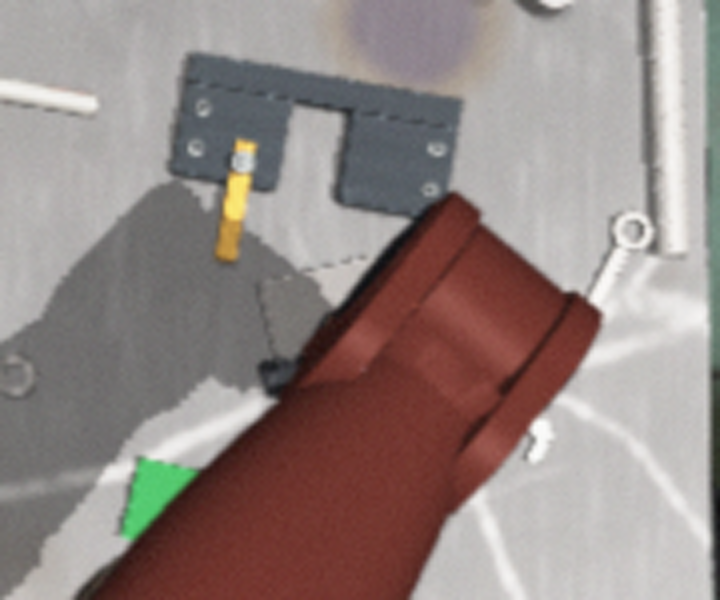

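Call:
step_arm(
  plan=[
    [[0.3,0,0],[0,0,0],0.05],
    [[0.3,0,0.05],[0,2,0],0.05],
    [[0.3,0,0.05],[0,2,0],0.05],
    [[0.3,0,0.05],[0,2,0],0.05],
    [[0.3,0,0.05],[0,2,0],0.05],
  ],
)

```text
time: 5.65
eef_pos: [0.504, -0.2301, 0.0005]
tool_rot: [[0.995, -0.001, -0.099], [0.099, -0.0, 0.995], [-0.001, -1.0, -0.0]]
contact_force: [-3.5, 0.5, 2.9]
gripper_width: 0.041
```

```bash
cat >> h.py <<'E'
def js(bl=None):
    from cell import sense
    j=np.load("jig.npz");s=sense();p=s["eef_pos"][:2]-j["o"];F=s["contact_force"]
    print("t %.2f jig x %.2f y %.2f mm z %.2f yaw_rel %.2f deg | F jig x %.1f y %.1f z %.1f w %.1f"%(s["time"],1e3*p@j["jx"],1e3*p@j["jy"],1e3*s["eef_pos"][2],np.degrees(tool_yaw(s)-j["yaw"]),F[:2]@j["jx"],F[:2]@j["jy"],F[2],1e3*s["gripper_width"]), "tilt", np.degrees(s["tool_rot"][2,[0,2]]).round(2))
E
python3 -c "
from h import *
js()"
```

```text
t 5.65 jig x -100.56 y -35.28 mm z 0.46 yaw_rel 14.94 deg | F jig x -3.5 y -0.0 z 2.9 w 41.0 tilt [-0.04 -0.02]
```

Call:
step_arm(
  plan=[
    [[0.3,0,0],[0,2,0],0.05],
    [[0.3,0,0],[0,2,0],0.05],
    [[0.3,0,0],[0,2,0],0.05],
    [[0.3,0,0],[0,2,0],0.05],
    [[0.3,0,0],[0,2,0],0.05],
  ],
)

```text
time: 6.28
eef_pos: [0.5185, -0.2277, -0.0001]
tool_rot: [[0.997, -0.003, 0.08], [-0.08, 0.003, 0.997], [-0.003, -1.0, 0.003]]
contact_force: [-2.8, 0.0, 1.8]
gripper_width: 0.0404
```

Run:
```python
from h import *
from cell import *
js()
d=get_image("top");cv2.imwrite("pics/t4.png",cv2.resize(d["frame"][135:285,270:450],(720,600),interpolation=cv2.INTER_CUBIC))
```

```text
t 6.28 jig x -86.62 y -30.63 mm z -0.07 yaw_rel 4.63 deg | F jig x -2.8 y -0.4 z 1.8 w 40.4 tilt [-0.2   0.16]
```

View pics/t4.png

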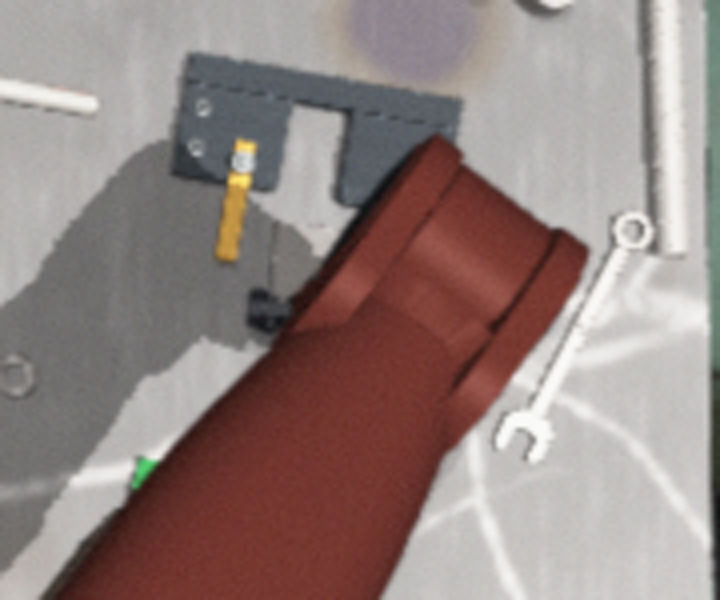

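The top view shows the blank following: its left edge is at crop column 272, clear of the brass stop at column 230, and it is nearly square.

Call:
step_arm(
  plan=[
    [[0.3,-0.05,0],[0,2,0],0.05],
    [[0.3,-0.05,0],[0,2,0],0.05],
    [[0.3,0,0],[0,0.6,0],0.05],
    [[0.2,0,0],[0,0,0],0.05],
  ],
)

```text
time: 6.82
eef_pos: [0.5294, -0.2283, 0.0002]
tool_rot: [[0.987, -0.004, 0.161], [-0.161, 0.005, 0.987], [-0.005, -1.0, 0.004]]
contact_force: [-3.0, 0.4, 2.7]
gripper_width: 0.0404
```

```bash
python3 -c "
from h import *
js()"
```

```text
t 6.83 jig x -75.71 y -29.38 mm z 0.20 yaw_rel -0.05 deg | F jig x -3.0 y -0.1 z 2.7 w 40.4 tilt [-0.28  0.23]
```

Call:
step_arm(
  plan=[
    [[0.2,0,0],[0,0,0],0.05],
  ],
)

```text
time: 6.95
eef_pos: [0.5315, -0.2286, 0.0002]
tool_rot: [[0.987, -0.004, 0.161], [-0.161, 0.005, 0.987], [-0.005, -1.0, 0.004]]
contact_force: [-3.1, 0.2, 1.4]
gripper_width: 0.0406
```

Call:
step_arm(
  plan=[
    [[0.15,0,0],[0,0,0],0.05],
  ],
)

```text
time: 7.08
eef_pos: [0.533, -0.2289, 0.0002]
tool_rot: [[0.987, -0.004, 0.16], [-0.16, 0.005, 0.987], [-0.005, -1.0, 0.004]]
contact_force: [-3.3, 0.1, 0.9]
gripper_width: 0.0407
```

```bash
python3 -c "
from h import *
js()"
```

```text
t 7.08 jig x -72.08 y -29.41 mm z 0.23 yaw_rel 0.00 deg | F jig x -3.3 y -0.5 z 0.9 w 40.7 tilt [-0.29  0.23]
```

Call:
step_arm(
  plan=[
    [[0.1,0,0],[0,0,0],0.05],
  ],
)

```text
time: 7.2
eef_pos: [0.5341, -0.2291, 0.0002]
tool_rot: [[0.987, -0.004, 0.16], [-0.16, 0.005, 0.987], [-0.005, -1.0, 0.004]]
contact_force: [-2.4, -0.4, 2.0]
gripper_width: 0.0402
```

Call:
step_arm(
  plan=[
    [[0.1,0,0],[0,0,0],0.05],
  ],
)

```text
time: 7.32
eef_pos: [0.5351, -0.2292, 0.0002]
tool_rot: [[0.987, -0.004, 0.16], [-0.16, 0.005, 0.987], [-0.005, -1.0, 0.004]]
contact_force: [-2.4, 1.3, 2.5]
gripper_width: 0.0405
```

Call:
step_arm(
  plan=[
    [[0.1,0,0],[0,0,0],0.05],
  ],
)

```text
time: 7.45
eef_pos: [0.5361, -0.2294, 0.0003]
tool_rot: [[0.987, -0.004, 0.16], [-0.16, 0.005, 0.987], [-0.005, -1.0, 0.004]]
contact_force: [-3.3, 0.4, 1.5]
gripper_width: 0.0409
```

Call:
step_arm(
  plan=[
    [[0.1,0,0],[0,0,0],0.05],
  ],
)

```text
time: 7.58
eef_pos: [0.5367, -0.2295, 0.0002]
tool_rot: [[0.987, -0.005, 0.16], [-0.16, 0.005, 0.987], [-0.006, -1.0, 0.004]]
contact_force: [-9.2, 1.0, 6.6]
gripper_width: 0.0405
```

Call:
step_arm(
  plan=[
    [[0.1,0,0],[0,0,0],0.05],
  ],
)

```text
time: 7.7
eef_pos: [0.5367, -0.2295, 0.0002]
tool_rot: [[0.987, -0.008, 0.161], [-0.161, 0.005, 0.987], [-0.008, -1.0, 0.004]]
contact_force: [-10.8, 2.4, 8.4]
gripper_width: 0.0407
```

Call:
step_arm(
  plan=[
    [[0.12,0,0],[0,0,0],0.05],
    [[0.12,0,0],[0,0,0],0.05],
  ],
)

```text
time: 7.95
eef_pos: [0.5367, -0.2295, 0.0002]
tool_rot: [[0.987, -0.013, 0.161], [-0.161, 0.006, 0.987], [-0.014, -1.0, 0.004]]
contact_force: [-10.7, 1.8, 8.9]
gripper_width: 0.0406
```

```bash
python3 -c "
from h import *
js()"
```

```text
t 7.95 jig x -68.33 y -29.41 mm z 0.24 yaw_rel -0.03 deg | F jig x -10.9 y 0.0 z 8.9 w 40.6 tilt [-0.8  0.2]
```

Call:
step_arm(
  plan=[
    [[0.2,0,0],[0,0,0],0.05],
    [[0.2,0,0],[0,0,0],0.05],
    [[0.2,0,0],[0,0,0],0.05],
  ],
)

```text
time: 8.32
eef_pos: [0.5367, -0.2294, 0.0003]
tool_rot: [[0.986, -0.026, 0.162], [-0.162, 0.007, 0.987], [-0.027, -1.0, 0.003]]
contact_force: [-15.3, 1.9, 11.1]
gripper_width: 0.0406
```

Run:
```python
from h import *
from cell import *
js()
d=get_image("top");cv2.imwrite("pics/t5.png",cv2.resize(d["frame"][135:255,290:410],(600,600),interpolation=cv2.INTER_CUBIC))
```

```text
t 8.32 jig x -68.38 y -29.31 mm z 0.29 yaw_rel -0.11 deg | F jig x -15.4 y -0.5 z 11.1 w 40.6 tilt [-1.56  0.17]
```

View pics/t5.png

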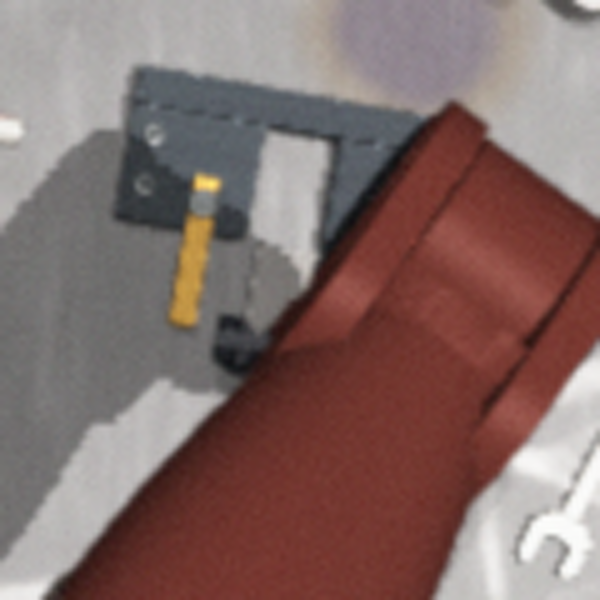

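Call:
step_arm(
  plan=[
    [[-1,0,0],[0,0,-1],0.05],
    [[-2,-1,0],[0,0,-0.6],0.05],
    [[-1,-4,0],[0,0,0],0.05],
    [[0,-5,-2],[0,0,0],0.75],
    [[0,-3,-5],[0,0,0],0.75],
    [[0,0,-3],[0,-10,0],0.75],
    [[0,0,0],[0,-10,0],0.75],
    [[0,0,0],[0,-10,0],0.75],
  ],
)

```text
time: 9.38
eef_pos: [0.4824, -0.3265, 0.1356]
tool_rot: [[0.93, 0.01, -0.368], [0.368, -0.002, 0.93], [0.009, -1.0, -0.005]]
contact_force: [-0.5, 0.5, 0.5]
gripper_width: 0.0104
```

Call:
step_arm(
  plan=[
    [[0,0,0],[0,-10,0],0.75],
    [[0,0,0],[0,-10,0],0.75],
    [[0,0,0],[0,-10,0],0.75],
    [[0,0,0],[0,-10,0],0.75],
    [[0,0,0],[0,-10,0],0.75],
    [[0,0,0],[0,-9,0],0.75],
  ],
)

```text
time: 10.12
eef_pos: [0.4855, -0.3284, 0.1364]
tool_rot: [[0.128, 0.017, -0.992], [0.992, -0.005, 0.128], [-0.002, -1.0, -0.018]]
contact_force: [0.5, -0.4, 1.0]
gripper_width: 0.0109
```

```bash
cat >> h.py <<'E'
def goj(x,y,z,yr):
    j=np.load("jig.npz");p=j["o"]+x*j["jx"]+y*j["jy"];js();go([p[0],p[1],z],j["yaw"]+np.radians(yr))
E
python3 - <<'E'
from h import *
from cell import *
goj(-.030,-.105,.1,90)
d=get_image("wrist");cv2.imwrite("pics/w6.png",d["frame"]);np.savez("w6.npz",**d)
d=get_image("top");np.savez("t6.npz",**d);cv2.imwrite("pics/t6.png",cv2.resize(d["frame"][135:255,290:410],(600,600),interpolation=cv2.INTER_CUBIC))
E
```

```text
t 10.12 jig x -103.00 y -135.27 mm z 136.39 yaw_rel 91.86 deg | F jig x 0.5 y -0.3 z 1.0 w 10.9 tilt [-0.14 -1.02]
t 10.12 pos [ 0.4855 -0.3284  0.1364] yaw 1.442 q6 -2.26 F [ 0.5 -0.4  1. ] w 0.0109
shift cm [ 2.8   3.76 -7.33] turn deg [ 1.03  1.86 -0.12]
```

View pics/w6.png

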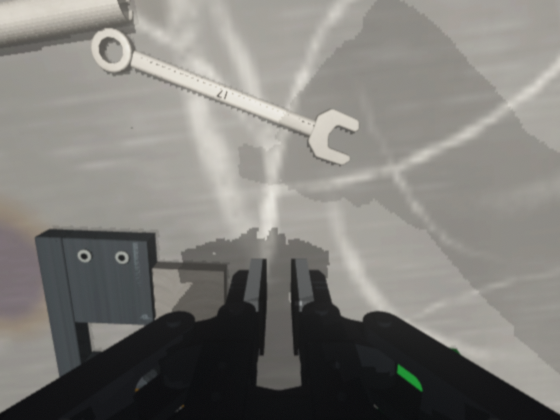

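View pics/t6.png

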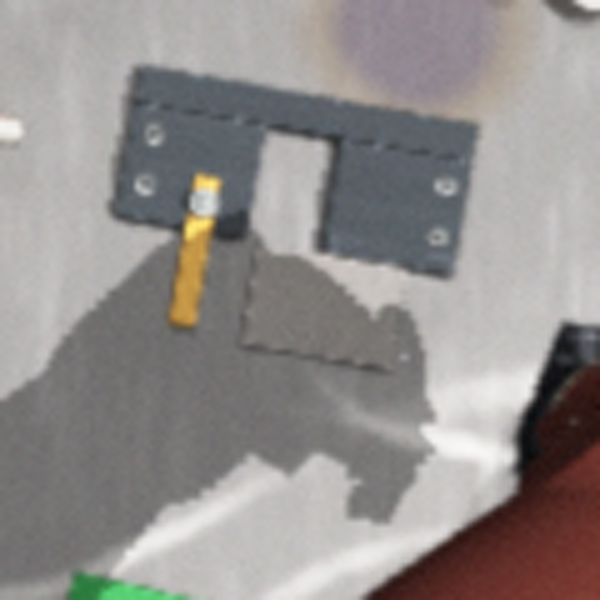

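Run:
```python
from h import *
d=np.load("t6.npz");P=cloud(d);j=np.load("jig.npz")
m=cv2.medianBlur(((P[...,2]>.006)&(P[...,2]<.06)).astype(np.uint8),3)
v,u=np.nonzero(m);W=plane(d,np.c_[u,v],.014)[:,:2]-j["o"];x,y=W@j["jx"],W@j["jy"]
for a in np.arange(-.055,-.012,.006):
    s=(abs(x-a)<.003)&(y<.03)&(y>-.12);print(round(a,3),y[s].min().round(4),y[s].max().round(4))
for b in np.arange(-.065,.015,.01):
    s=(abs(y-b)<.005)&(x>-.075)&(x<-.01);print("near edge",round(b,3),x[s].min().round(4))
```

```text
-0.055 -0.0719 0.0138
-0.049 -0.0734 0.0148
-0.043 -0.0729 0.0157
-0.037 -0.072 0.0138
-0.031 -0.0711 0.0148
-0.025 -0.073 0.0129
-0.019 -0.0721 0.0138
-0.013 -0.0711 0.0148
near edge -0.065 -0.0584
near edge -0.055 -0.0575
near edge -0.045 -0.0585
near edge -0.035 -0.0581
near edge -0.025 -0.0586
near edge -0.015 -0.0583
near edge -0.005 -0.0574
near edge 0.005 -0.0589
```

Call:
step_arm(
  plan=[
    [[0.9,2,-2.4],[0.5,0.9,0],0.75],
    [[0.9,2,-2.4],[0.5,0.9,0],0.75],
    [[0.9,0,-2.4],[0,0,0],0.75],
    [[0,0,0],[0,0,0],0.75],
  ],
)

```text
time: 10.72
eef_pos: [0.5645, -0.3135, 0.0965]
tool_rot: [[0.182, 0.003, -0.983], [0.983, -0.004, 0.182], [-0.003, -1.0, -0.003]]
contact_force: [-1.2, -0.4, -0.7]
gripper_width: 0.0106
```

Run:
```python
from h import *
goj(-.030,-.105,.003,90)
```

```text
t 10.72 jig x -27.37 y -107.85 mm z 96.50 yaw_rel 88.76 deg | F jig x -1.1 y -0.6 z -0.7 w 10.6 tilt [-0.19 -0.19]
t 10.72 pos [ 0.5645 -0.3135  0.0965] yaw 1.388 q6 -2.1 F [-1.2 -0.4 -0.7] w 0.0106
shift cm [0.31 9.35 0.3 ] turn deg [ 0.19 -1.24 -0.2 ]
```

Call:
step_arm(
  plan=[
    [[0.2,3.5,0.2],[0.2,-1.2,-0.2],0.75],
    [[0,3,0.1],[0,0,0],0.75],
    [[0,1.5,0],[0,0,0],0.75],
    [[0,0.8,0],[0,0,0],0.75],
    [[0,0.4,0],[0,0,0],0.75],
  ],
)

```text
time: 11.35
eef_pos: [0.5619, -0.3132, 0.0047]
tool_rot: [[0.171, 0.003, -0.985], [0.985, -0.003, 0.171], [-0.002, -1.0, -0.003]]
contact_force: [-0.1, -0.3, 0.5]
gripper_width: 0.0105
```

Run:
```python
from h import *
goj(-.030,-.088,.003,90)
```

```text
t 11.35 jig x -29.99 y -107.96 mm z 4.68 yaw_rel 89.40 deg | F jig x -0.0 y -0.3 z 0.5 w 10.5 tilt [-0.12 -0.2 ]
t 11.35 pos [ 0.5619 -0.3132  0.0047] yaw 1.3991 q6 -2.11 F [-0.1 -0.3  0.5] w 0.0105
shift cm [2.   0.16 0.02] turn deg [ 0.2  -0.6  -0.13]
```

Call:
step_arm(
  plan=[
    [[0.7,0.1,0],[0.2,-0.6,-0.1],0.75],
    [[0.7,0,0],[0,0,0],0.75],
    [[0.5,0,0],[0,0,0],0.75],
    [[0.3,0,0],[0,0,0],0.75],
    [[0.3,0,0],[0,0,0],0.75],
  ],
)

```text
time: 11.98
eef_pos: [0.5675, -0.2878, 0.006]
tool_rot: [[0.16, 0.002, -0.987], [0.987, -0.003, 0.16], [-0.003, -1.0, -0.002]]
contact_force: [-1.2, -1.3, -0.4]
gripper_width: 0.0109
```

```bash
python3 -c "
from h import *
js()"
```

```text
t 11.97 jig x -28.55 y -82.08 mm z 6.03 yaw_rel 90.02 deg | F jig x -1.0 y -1.4 z -0.4 w 10.9 tilt [-0.15 -0.14]
```

Call:
step_arm(
  plan=[
    [[0.3,0.15,0],[0,0,0],0.75],
    [[0.3,0.1,0],[0,0,0],0.75],
    [[0.3,0,0],[0,0,0],0.75],
    [[0.3,0,0],[0,0,0],0.75],
  ],
)

```text
time: 12.48
eef_pos: [0.5701, -0.277, 0.0045]
tool_rot: [[0.161, 0.003, -0.987], [0.987, -0.006, 0.161], [-0.005, -1.0, -0.004]]
contact_force: [-1.1, -3.0, 2.3]
gripper_width: 0.0107
```

```bash
python3 -c "
from h import *
js()"
```

```text
t 12.47 jig x -27.78 y -70.98 mm z 4.52 yaw_rel 89.96 deg | F jig x -0.6 y -3.1 z 2.3 w 10.7 tilt [-0.3  -0.24]
```

Call:
step_arm(
  plan=[
    [[0.3,0.05,0],[0,0,0],0.75],
    [[0.3,0,0],[0,0,0],0.75],
    [[0.3,0,0],[0,0,0],0.75],
  ],
)

```text
time: 12.85
eef_pos: [0.5717, -0.2677, 0.0041]
tool_rot: [[0.161, 0.004, -0.987], [0.987, -0.006, 0.161], [-0.006, -1.0, -0.004]]
contact_force: [-0.1, -3.3, 2.2]
gripper_width: 0.0107
```

Run:
```python
from h import *
from cell import *
js()
d=get_image("top");np.savez("t7.npz",**d);cv2.imwrite("pics/t7.png",cv2.resize(d["frame"][135:255,290:410],(600,600),interpolation=cv2.INTER_CUBIC))
```

```text
t 12.85 jig x -27.61 y -61.53 mm z 4.14 yaw_rel 89.96 deg | F jig x 0.4 y -3.3 z 2.2 w 10.7 tilt [-0.32 -0.26]
```

View pics/t7.png

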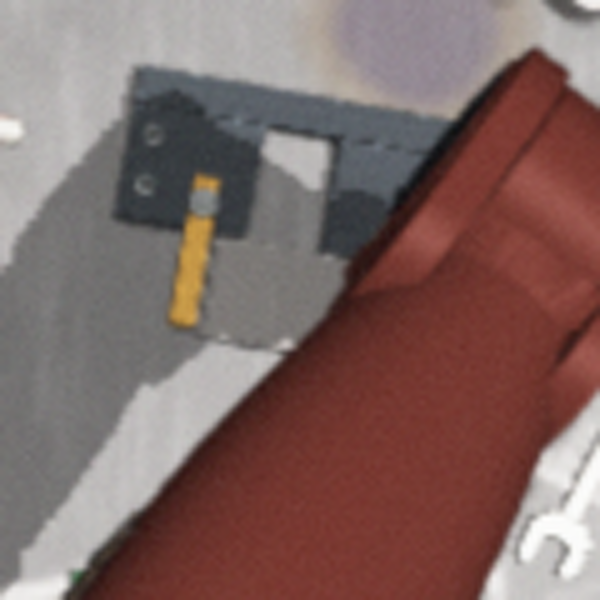

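The top view shows the blank flat on the fence with its leading edge (crop column ~208) almost at the brass stop. I'll go on in small steps.

Call:
step_arm(
  plan=[
    [[0.2,0,0],[0,0,0],0.75],
  ],
)

```text
time: 13.02
eef_pos: [0.5722, -0.2653, 0.0041]
tool_rot: [[0.161, 0.004, -0.987], [0.987, -0.006, 0.161], [-0.005, -1.0, -0.004]]
contact_force: [-0.9, -3.3, 2.4]
gripper_width: 0.0106
```

Call:
step_arm(
  plan=[
    [[0.1,0,0],[0,0,0],0.75],
  ],
)

```text
time: 13.15
eef_pos: [0.5724, -0.2642, 0.0041]
tool_rot: [[0.161, 0.004, -0.987], [0.987, -0.006, 0.161], [-0.006, -1.0, -0.005]]
contact_force: [0.1, -3.5, 1.6]
gripper_width: 0.0105
```

Call:
step_arm(
  plan=[
    [[0.1,0,0],[0,0,0],0.75],
  ],
)

```text
time: 13.28
eef_pos: [0.5725, -0.2632, 0.0041]
tool_rot: [[0.161, 0.004, -0.987], [0.987, -0.006, 0.161], [-0.006, -1.0, -0.004]]
contact_force: [-0.7, -3.0, 1.1]
gripper_width: 0.0106
```

Call:
step_arm(
  plan=[
    [[0.1,0,0],[0,0,0],0.75],
  ],
)

```text
time: 13.4
eef_pos: [0.5727, -0.2623, 0.0041]
tool_rot: [[0.161, 0.003, -0.987], [0.987, -0.006, 0.161], [-0.006, -1.0, -0.004]]
contact_force: [-1.5, -5.7, 1.2]
gripper_width: 0.0105
```

Call:
step_arm(
  plan=[
    [[0.1,0,0],[0,0,0],0.75],
  ],
)

```text
time: 13.52
eef_pos: [0.5726, -0.2622, 0.0042]
tool_rot: [[0.162, 0.003, -0.987], [0.987, -0.008, 0.162], [-0.008, -1.0, -0.004]]
contact_force: [-2.9, -8.8, 0.6]
gripper_width: 0.0106
```

Call:
step_arm(
  plan=[
    [[0.15,0,-0.02],[0,0,0],0.75],
    [[0.2,0,-0.02],[0,0,0],0.75],
    [[0.2,0,0],[0,0,0],0.75],
  ],
)

```text
time: 13.9
eef_pos: [0.5725, -0.2622, 0.0043]
tool_rot: [[0.166, -0.0, -0.986], [0.986, -0.018, 0.166], [-0.018, -1.0, -0.003]]
contact_force: [-2.8, -11.9, -0.4]
gripper_width: 0.0108
```

Call:
step_arm(
  plan=[
    [[0.2,0,0],[0,0,-0.2],0.75],
    [[0.2,0,0],[0,0,-0.2],0.75],
    [[0.2,0,0],[0,0,-0.2],0.75],
    [[0.2,0,0],[0,0,-0.2],0.75],
  ],
)

```text
time: 14.4
eef_pos: [0.5724, -0.2622, 0.0043]
tool_rot: [[0.171, -0.001, -0.985], [0.985, -0.018, 0.171], [-0.018, -1.0, -0.002]]
contact_force: [-2.9, -12.0, -0.5]
gripper_width: 0.0107
```

Call:
step_arm(
  plan=[
    [[0.2,0,0],[0,0,-0.2],0.75],
    [[0.2,0,0],[0,0,-0.2],0.75],
    [[0.2,0,0],[0,0,-0.2],0.75],
  ],
)

```text
time: 14.78
eef_pos: [0.5723, -0.2622, 0.0043]
tool_rot: [[0.175, -0.001, -0.984], [0.984, -0.017, 0.175], [-0.017, -1.0, -0.002]]
contact_force: [-2.2, -11.7, -1.0]
gripper_width: 0.0103
```

Run:
```python
from h import *
from cell import *
js()
d=get_image("wrist");cv2.imwrite("pics/w8.png",d["frame"])
```

```text
t 14.78 jig x -27.95 y -55.97 mm z 4.30 yaw_rel 89.13 deg | F jig x -0.3 y -11.9 z -1.0 w 10.3 tilt [-0.99 -0.1 ]
```

View pics/w8.png

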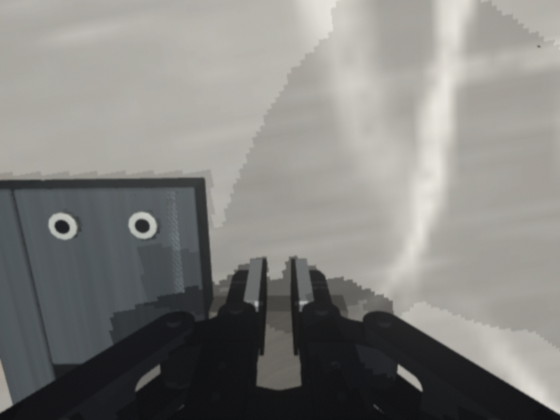

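Call:
step_arm(
  plan=[
    [[0.3,0,0],[0,-0.3,-0.2],0.75],
    [[0.3,0,0],[0,-0.3,-0.2],0.75],
    [[0.3,0,0],[0,-0.3,-0.2],0.75],
    [[0.3,0,0],[0,0,-0.2],0.75],
  ],
)

```text
time: 15.32
eef_pos: [0.5725, -0.2622, 0.005]
tool_rot: [[0.168, -0.003, -0.986], [0.986, -0.024, 0.168], [-0.024, -1.0, -0.001]]
contact_force: [-3.3, -15.2, -2.0]
gripper_width: 0.0106
```

Call:
step_arm(
  plan=[
    [[-0.5,0,0],[0,0,0],0.75],
    [[-1.5,0,0],[0,0,-0.6],0.75],
    [[-1,-2,0],[0,0,-0.6],0.75],
    [[0,-4,0],[0,0,0],0.75],
    [[0,-4,1],[0,0,0],-1],
    [[0,0,2],[0,0,0],-1],
    [[0,0,0],[0,0,0],-1],
  ],
)

```text
time: 16.2
eef_pos: [0.5353, -0.2877, 0.1058]
tool_rot: [[0.167, -0.001, -0.986], [0.986, 0.008, 0.167], [0.007, -1.0, 0.002]]
contact_force: [0.9, 0.3, -0.6]
gripper_width: 0.0647
```

Run:
```python
from h import *
from cell import *
goj(-.030,0,.1,90)
d=get_image("top");np.savez("t9.npz",**d);cv2.imwrite("pics/t9.png",cv2.resize(d["frame"][135:255,290:410],(600,600),interpolation=cv2.INTER_CUBIC))
d=get_image("scene");np.savez("s9.npz",**d);cv2.imwrite("pics/s9.png",cv2.resize(d["frame"][190:310,260:420],(800,600),interpolation=cv2.INTER_CUBIC))
d=np.load("t9.npz");P=cloud(d);j=np.load("jig.npz")
m=cv2.medianBlur(((P[...,2]>.006)&(P[...,2]<.06)).astype(np.uint8),3)
v,u=np.nonzero(m);W=plane(d,np.c_[u,v],.014)[:,:2]-j["o"];x,y=W@j["jx"],W@j["jy"]
for a in np.arange(-.055,-.012,.006):
    s=(abs(x-a)<.003)&(y<.03)&(y>-.09);print(round(a,3),y[s].min().round(4))
for b in np.arange(-.055,.035,.01):
    s=(abs(y-b)<.005)&(x>-.075)&(x<-.01);print("near edge",round(b,3),x[s].min().round(4))
```

```text
t 16.20 jig x -60.41 y -87.11 mm z 105.79 yaw_rel 89.60 deg | F jig x 0.8 y 0.4 z -0.6 w 64.7 tilt [0.42 0.13]
t 16.2 pos [ 0.5353 -0.2877  0.1058] yaw 1.4025 q6 -2.11 F [ 0.9  0.3 -0.6] w 0.0647
shift cm [ 8.73  0.64 -2.98] turn deg [-0.12 -0.4   0.42]
-0.055 -0.0419
-0.049 -0.0414
-0.043 -0.0434
-0.037 -0.0424
-0.031 -0.0439
-0.025 -0.0434
-0.019 -0.0425
-0.013 -0.044Traceback (most recent call last):
  File "<stdin>", line 12, in <module>
    return umr_minimum(a, axis, None, out, keepdims, initial, where)
ValueError: zero-size array to reduction operation minimum which has no identity
```

View pics/t9.png

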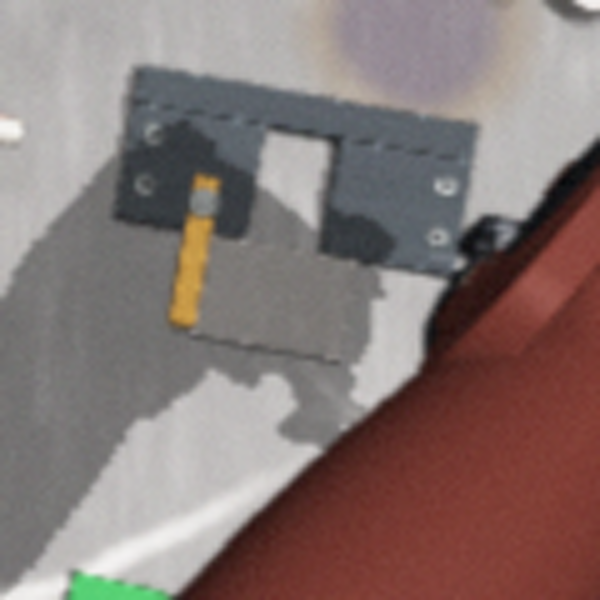

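View pics/s9.png

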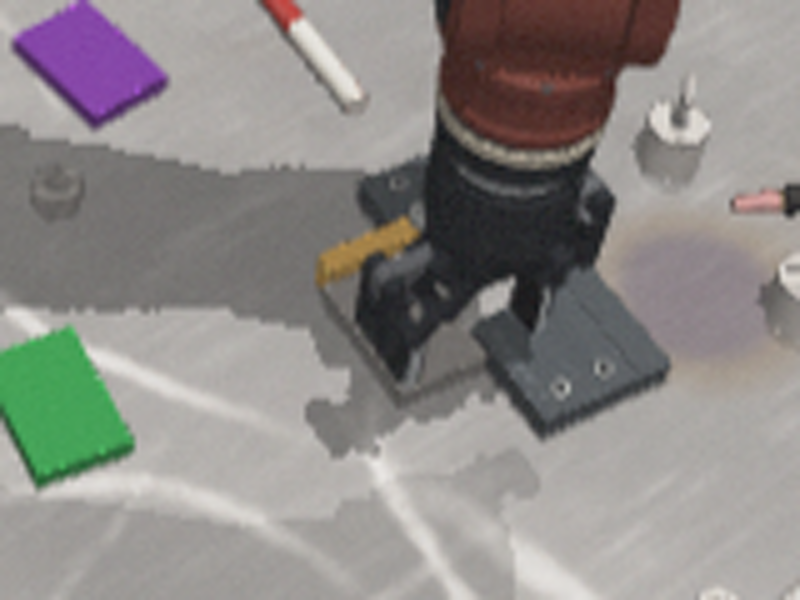

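The top view shows the blank flush on the fence and bearing on the stop (crop x 195–375, y 240–360), with its -y end at jig y = -43 mm all along, so it is square. The stop has not moved. Now I'll move above the relief to grip.

Call:
step_arm(
  plan=[
    [[3,0,-1.1],[0,-0.4,0.4],-1],
    [[3,0,-1.1],[0,0,0],-1],
    [[2.7,0,-0.9],[0,0,0],-1],
    [[0,0,0],[0,0,0],-1],
  ],
)

```text
time: 16.8
eef_pos: [0.5833, -0.2052, 0.103]
tool_rot: [[0.161, -0.003, -0.987], [0.987, 0.003, 0.161], [0.002, -1.0, 0.004]]
contact_force: [-0.1, -0.4, -0.5]
gripper_width: 0.0854
```

Run:
```python
from h import *
from cell import *
goj(-.029,0,.05,90)
d=get_image("wrist");np.savez("w10.npz",**d);cv2.imwrite("pics/w10.png",d["frame"])
```

```text
t 16.80 jig x -26.24 y 2.03 mm z 103.01 yaw_rel 89.99 deg | F jig x -0.0 y -0.4 z -0.5 w 85.4 tilt [0.14 0.21]
t 16.8 pos [ 0.5833 -0.2052  0.103 ] yaw 1.4094 q6 -1.96 F [-0.1 -0.4 -0.5] w 0.0854
shift cm [-0.22  5.3   0.26] turn deg [-0.21 -0.01  0.14]
```

View pics/w10.png

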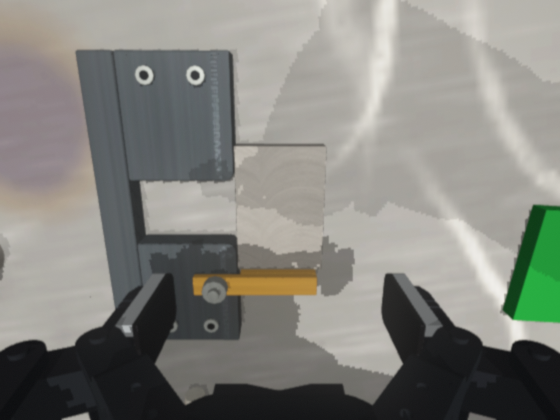

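Run:
```python
from h import *
d=np.load("w10.npz");j=np.load("jig.npz")
for n,uv,z in [("NE corner",(326,145),.014),("fence corner",(236,144.5),.014),("stop-side right",(324,252),.014),("fence mouth -y",(233,179),.02),("fence mouth +y",(238,236),.02),("stop pad edge",(240,270),.02)]:
    w=plane(d,uv,z)[0,:2]-j["o"];print(n,(w@j["jx"]*1e3).round(1),(w@j["jy"]*1e3).round(1))
```

```text
NE corner -56.4 -45.7
fence corner 1.4 -46.1
stop-side right -57.9 29.1
fence mouth -y 3.5 -24.9
fence mouth +y 1.6 14.5
stop pad edge 1.1 39.9
```

Call:
step_arm(
  plan=[
    [[-0.3,2.5,0.2],[-0.2,0,0.1],-1],
    [[0,2.5,0],[0,0,0],-1],
    [[0,0.5,0],[0,0,0],-1],
  ],
)

```text
time: 17.23
eef_pos: [0.5802, -0.2114, 0.0463]
tool_rot: [[0.163, -0.0, -0.987], [0.987, -0.0, 0.163], [-0.0, -1.0, 0.0]]
contact_force: [-0.1, -0.9, 0.5]
gripper_width: 0.0855
```

Run:
```python
from h import *
goj(-.0285,-.001,-.002,90)
```

```text
t 17.23 jig x -28.31 y -4.55 mm z 46.26 yaw_rel 89.85 deg | F jig x -0.0 y -0.9 z 0.5 w 85.5 tilt [-0.    0.01]
t 17.23 pos [ 0.5802 -0.2114  0.0463] yaw 1.4071 q6 -1.97 F [-0.1 -0.9  0.5] w 0.0855
shift cm [0.36 4.83 0.02] turn deg [-0.01 -0.15 -0.  ]
```

Call:
step_arm(
  plan=[
    [[0.35,1,0],[0,-0.1,0],-1],
    [[0,1,0],[0,0,0],-1],
    [[0,0.8,0],[0,0,0],-1],
    [[0,0.6,0],[0,0,0],-1],
  ],
)

```text
time: 17.73
eef_pos: [0.5817, -0.2093, 0.0121]
tool_rot: [[0.162, 0.002, -0.987], [0.987, -0.001, 0.162], [-0.001, -1.0, -0.002]]
contact_force: [0.3, -0.3, -0.2]
gripper_width: 0.0856
```

Run:
```python
from h import *
goj(-.0285,-.001,-.002,90)
```

```text
t 17.73 jig x -27.20 y -2.24 mm z 12.09 yaw_rel 89.91 deg | F jig x 0.3 y -0.3 z -0.2 w 85.6 tilt [-0.06 -0.12]
t 17.73 pos [ 0.5817 -0.2093  0.0121] yaw 1.408 q6 -1.96 F [ 0.3 -0.3 -0.2] w 0.0856
shift cm [0.13 1.41 0.13] turn deg [ 0.12 -0.09 -0.06]
```

Call:
step_arm(
  plan=[
    [[0.1,0.6,0.1],[0.1,-0.1,0],-1],
    [[0,0.5,0],[0,0,0],-1],
    [[0,0.2,0],[0,0,0],-1],
    [[0,0.05,0],[0,0,0],-1],
  ],
)

```text
time: 18.23
eef_pos: [0.5809, -0.208, -0.0023]
tool_rot: [[0.16, 0.0, -0.987], [0.987, -0.001, 0.16], [-0.001, -1.0, -0.0]]
contact_force: [0.1, 0.2, 0.5]
gripper_width: 0.0854
```

Run:
```python
from h import *
from cell import *
goj(-.0285,-.001,-.002,90)
d=get_image("scene");cv2.imwrite("pics/s11.png",cv2.resize(d["frame"][190:310,260:420],(800,600),interpolation=cv2.INTER_CUBIC))
```

```text
t 18.23 jig x -28.16 y -1.11 mm z -2.29 yaw_rel 90.03 deg | F jig x 0.1 y 0.2 z 0.5 w 85.4 tilt [-0.06 -0.02]
t 18.23 pos [ 0.5809 -0.208  -0.0023] yaw 1.4101 q6 -1.97 F [0.1 0.2 0.5] w 0.0854
shift cm [ 0.01 -0.03  0.03] turn deg [ 0.02  0.03 -0.06]
```

View pics/s11.png

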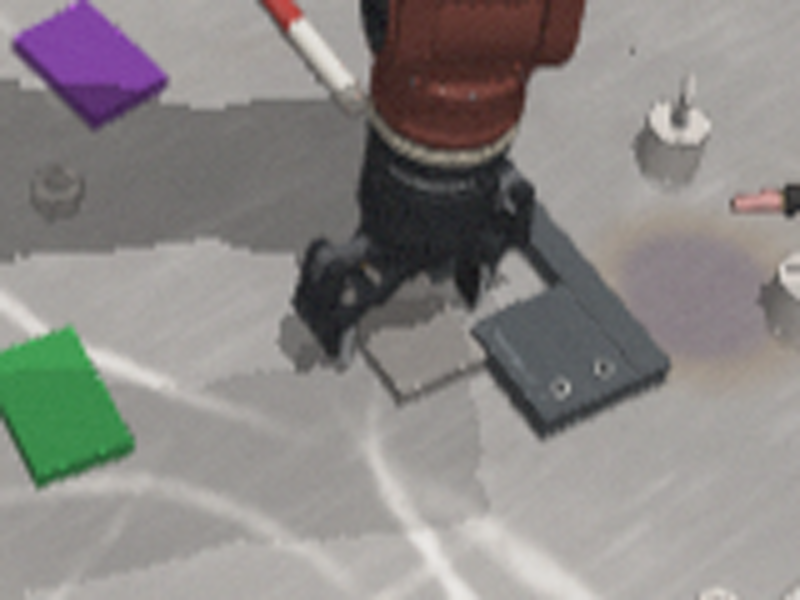

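Call:
step_arm(
  plan=[
    [[0,0,0],[0,0,0],-0.5],
    [[0,0,0],[0,0,0],-0.42],
    [[0,0,0],[0,0,0],-0.42],
  ],
)

```text
time: 18.65
eef_pos: [0.5814, -0.2083, -0.0016]
tool_rot: [[0.16, 0.001, -0.987], [0.987, -0.002, 0.16], [-0.001, -1.0, -0.001]]
contact_force: [-0.1, -0.0, 0.3]
gripper_width: 0.0605
```

Call:
step_arm(
  plan=[
    [[0,0,0],[0,0,0],-0.2],
    [[0,0,0],[0,0,0],0.2],
    [[0,0,0],[0,0,0],1],
  ],
)

```text
time: 19.02
eef_pos: [0.5817, -0.2084, -0.001]
tool_rot: [[0.16, 0.002, -0.987], [0.987, -0.002, 0.16], [-0.002, -1.0, -0.002]]
contact_force: [-0.0, 0.2, 1.5]
gripper_width: 0.0585
```

Call:
step_arm(
  plan=[
    [[0,0,0],[0,0,0],1],
    [[0,0,0],[0,0,0],1],
  ],
)

```text
time: 19.27
eef_pos: [0.5817, -0.2084, -0.001]
tool_rot: [[0.16, 0.002, -0.987], [0.987, -0.002, 0.16], [-0.002, -1.0, -0.002]]
contact_force: [0.5, 0.7, 1.6]
gripper_width: 0.0583
```

Run:
```python
from h import *
js()
```

```text
t 19.27 jig x -27.34 y -1.39 mm z -1.03 yaw_rel 90.03 deg | F jig x 0.3 y 0.8 z 1.6 w 58.3 tilt [-0.09 -0.12]
```

Call:
step_arm(
  plan=[
    [[0,-0.3,0],[0,0,0],1],
    [[0,-0.7,0],[0,0,0],1],
    [[0,-1.5,0],[0,0,0],1],
    [[0,-2.5,0],[0,0,0],1],
    [[0,-2.5,0],[0,0,0],1],
    [[0,-2.5,0],[0,0,0],1],
    [[0,-1,0],[0,0,0],1],
  ],
)

```text
time: 20.15
eef_pos: [0.5802, -0.2072, 0.114]
tool_rot: [[0.16, -0.001, -0.987], [0.987, 0.0, 0.16], [0.0, -1.0, 0.001]]
contact_force: [0.8, 0.9, -3.8]
gripper_width: 0.0583
```

Run:
```python
from h import *
from cell import *
js()
for n in ["scene","wrist","top"]:
    d=get_image(n);np.savez(n[0]+"12.npz",**d);cv2.imwrite(f"pics/{n[0]}12.png",d["frame"])
```

```text
t 20.15 jig x -28.96 y -0.42 mm z 114.02 yaw_rel 90.03 deg | F jig x 0.7 y 1.0 z -3.8 w 58.3 tilt [0.01 0.03]
```

View pics/w12.png

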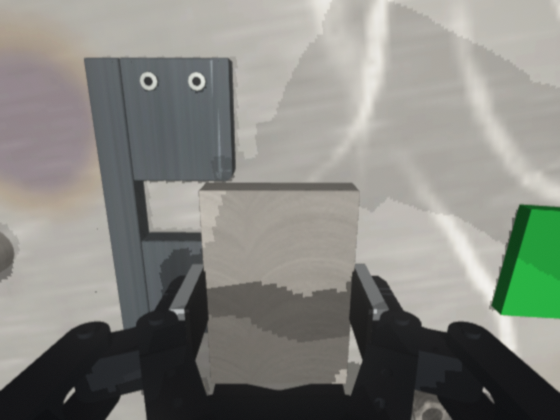

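View pics/s12.png

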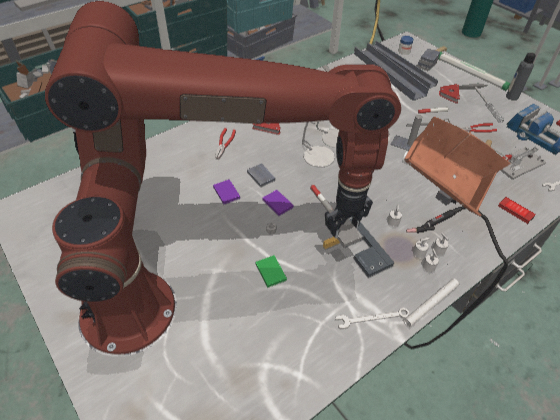

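View pics/t12.png

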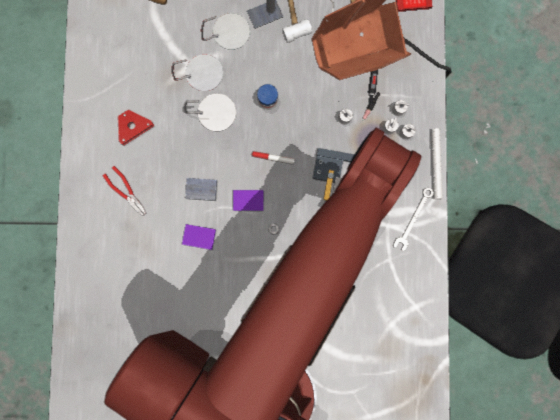

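Run:
```python
from h import *
from cell import sense
d=np.load("w12.npz");s=sense();R=s["tool_rot"];p=s["eef_pos"]
im=d["frame"]
g=cv2.cvtColor(im,cv2.COLOR_BGR2GRAY).astype(int)
print("col280",g[174:200,280]);print("col230",g[174:200,230]);print("col330",g[174:200,330])
print("row230",g[230,190:215],g[230,348:372])
for uv in [(230,190.5),(280,190.5),(330,190.5),(203,230),(358,230)]:
    print(uv,(R.T@(plane(d,uv,.129)[0]-p)*1e3).round(1))
for uv in [(202,183),(280,183),(357,183)]:
    print("bot",uv,(R.T@(plane(d,uv,.115)[0]-p)*1e3).round(1))
```

```text
col280 [167 169 169 169 169 168 167 162 141 112  99  94  95  97  99 104 124 144
 152 156 156 156 157 159 160 159]
col230 [ 88  88  90  95 101 105 115 134 128 103  94  93  94  94  95 100 123 143
 152 156 157 159 160 158 157 155]
col330 [164 163 163 162 163 163 163 157 137 109  98  96  96  97  98 103 121 140
 152 157 158 159 160 161 162 162]
row230 [160 159 160 161 162 162 161 162 161 161 161 166 176 179 177 178 177 177
 175 175 175 172 164 155 151] [157 158 157 157 158 157 157 155 155 162 179 183 184 183 183 183 184 183
 182 183 183 183 183 185]
(230, 190.5) [-44.1 -17.4 -19.7]
(280, 190.5) [-44.1 -17.4  -1.2]
(330, 190.5) [-44.1 -17.3  17.2]
(203, 230) [-28.6 -17.5 -30.6]
(358, 230) [-28.6 -17.3  28.5]
bot (202, 183) [-43.8  -3.5 -32.9]
bot (280, 183) [-43.7  -3.4  -1.2]
bot (357, 183) [-43.7  -3.3  30.1]
```

Call:
step_arm(
  plan=[
    [[2,0,0.3],[0,0,0],1],
    [[4,0,0.5],[0,0,0],1],
    [[5,0,0.7],[0,0,0],1],
    [[5,0,0.7],[0,0,0],1],
    [[5,0,0.7],[0,0,0],1],
    [[5,0,0.6],[0,0,0],1],
    [[4,0,0.5],[0,0,0],1],
    [[3,0,0.4],[0,0,0],1],
  ],
)

```text
time: 21.3
eef_pos: [0.5813, 0.1424, 0.1026]
tool_rot: [[0.161, -0.017, -0.987], [0.987, 0.007, 0.161], [0.004, -1.0, 0.018]]
contact_force: [0.7, 0.3, -3.2]
gripper_width: 0.0583
```

Run:
```python
from h import *
go([.592,.209,.08],1.496)
```

```text
t 21.3 pos [0.5813 0.1424 0.1026] yaw 1.4088 q6 -1.39 F [ 0.7  0.3 -3.2] w 0.0583
shift cm [ 6.73  2.29 -0.02] turn deg [-1.   -4.99  0.29]
```

Call:
step_arm(
  plan=[
    [[2.5,0,0],[-0.5,-2,0.2],1],
    [[2.5,0,0.1],[-0.5,-2,0.1],1],
    [[1.5,0,0.1],[0,-1,0],1],
    [[0,0,0],[0,0,0],1],
  ],
)

```text
time: 21.8
eef_pos: [0.5824, 0.2143, 0.0979]
tool_rot: [[0.067, -0.008, -0.998], [0.998, -0.0, 0.067], [-0.001, -1.0, 0.008]]
contact_force: [0.2, -0.4, -2.4]
gripper_width: 0.0579
```

Run:
```python
from h import *
from cell import *
go([.592,.209,.08],1.496)
for n in ["wrist","top"]:
    d=get_image(n);np.savez(n[0]+"13.npz",**d);cv2.imwrite(f"pics/{n[0]}13.png",d["frame"])
```

```text
t 21.8 pos [0.5824 0.2143 0.0979] yaw 1.504 q6 -1.36 F [ 0.2 -0.4 -2.4] w 0.0579
shift cm [-0.46  1.78 -1.01] turn deg [-0.44  0.46 -0.06]
```

View pics/w13.png

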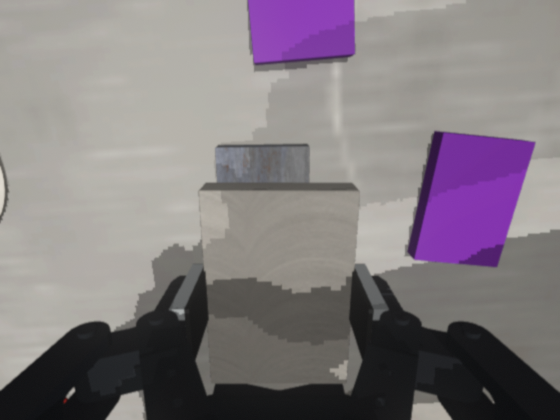

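View pics/t13.png

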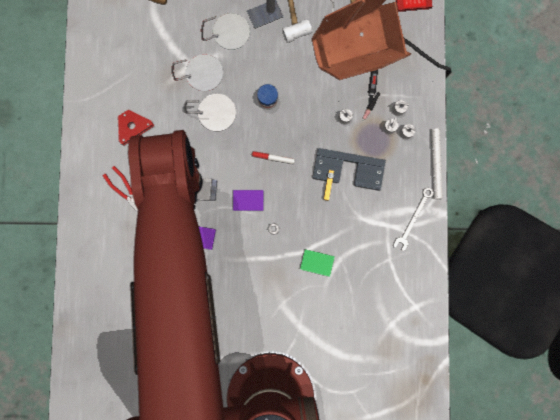

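The wrist view shows the dark blank's end at (216–309, 146) below the held light blank (200–358, 190). The purple look-alikes are at (302,30) and (470,200), clear of the move. I'll measure the dark end with the same camera.

```bash
cat > m.py <<'E'
from h import *
def edge_rows(g,cols,lo,hi,sign):
    # subpixel row of strongest gradient of given sign
    out=[]
    for c in cols:
        dd=np.diff(g[lo:hi,c-2:c+3].mean(1))*sign
        k=dd.argmax(); w=np.clip(dd[max(0,k-2):k+3],0,None); out.append((c,lo+.5+(w*np.arange(max(0,k-2),max(0,k-2)+len(w))).sum()/w.sum()))
    return np.array(out)
def edge_cols(g,rows,lo,hi,sign):
    out=[]
    for r in rows:
        dd=np.diff(g[r-2:r+3,lo:hi].mean(0))*sign
        k=dd.argmax();w=np.clip(dd[max(0,k-2):k+3],0,None); out.append((lo+.5+(w*np.arange(max(0,k-2),max(0,k-2)+len(w))).sum()/w.sum(),r))
    return np.array(out)
E
python3 - <<'E'
from m import *
d=np.load("w13.npz");im=d["frame"]
cv2.imwrite("pics/w13c.png",cv2.resize(im[135:205,190:370],(792,308),interpolation=cv2.INTER_CUBIC))
g=cv2.GaussianBlur(cv2.cvtColor(im,cv2.COLOR_BGR2GRAY).astype(np.float32),(3,3),0)
print(g[140:156,262].round(),g[165,208:224].round(),g[165,300:318].round())
E
```

```text
[156. 156. 154. 142. 117.  92.  86.  94. 102. 104. 103. 102. 102. 102.
 102. 101.] [178. 178. 179. 178. 177. 171. 161. 146. 131. 124. 122. 122. 120. 119.
 120. 121.] [122. 122. 123. 122. 118. 113. 110. 111. 117. 132. 149. 158. 161. 161.
 160. 160. 160. 160.]
```

View pics/w13c.png

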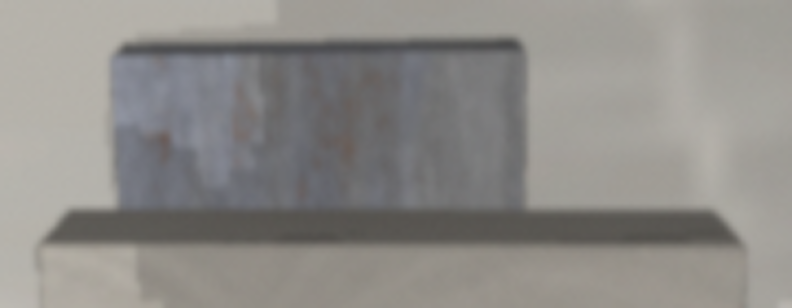

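```bash
cat >> m.py <<'E'
def measure(fn,zl,darkrows,darkcols,sider,lc,rc,lightrows,lightcols=range(225,340,5),ltop=None):
    d=np.load(fn);g=cv2.GaussianBlur(cv2.cvtColor(d["frame"],cv2.COLOR_BGR2GRAY).astype(np.float32),(3,3),0)
    B=plane(d,edge_rows(g,darkcols,*darkrows,-1),0)[:,:2]
    L=plane(d,edge_cols(g,sider,*lc,-1),.014)[:,:2];R=plane(d,edge_cols(g,sider,*rc,1),.014)[:,:2]
    pb=np.polyfit(B[:,0],B[:,1],1); yawb=np.arctan(pb[0])
    pl=np.polyfit(L[:,1],L[:,0],1);pr=np.polyfit(R[:,1],R[:,0],1)
    print("end-edge yaw",yawb.round(4),"side yaws",-np.arctan(pl[0]).round(4),-np.arctan(pr[0]).round(4),"res",np.std(np.polyval(pb,B[:,0])-B[:,1]).round(5))
    yaw=yawb; ex=np.array([np.cos(yaw),np.sin(yaw)]);ey=np.array([-ex[1],ex[0]])
    a,b=np.mean(L@ex),np.mean(R@ex); e=np.mean(B@ey)
    print("width",abs(a-b).round(4)); c=(a+b)/2*ex+(e+.044)*ey; print("dark centre",c.round(4),"yaw",yaw.round(4))
    return d,g,c,yaw
E
python3 - <<'E'
from m import *
measure("w13.npz",0,(139,148),range(225,302,4),range(154,180,3),(206,226),(300,318),None)
E
```

```text
end-edge yaw -0.0566 side yaws -0.0562 -0.0498 res 8e-05
width 0.0602
dark centre [0.5924 0.2096] yaw -0.0566
```

```bash
cat >> m.py <<'E'
def light(d,g,rows=(184,196),yawt=None,cols=range(225,340,5)):
    P=cloud(d);zt=float(np.median(P[200:260,230:330,2]))
    T=plane(d,edge_rows(g,cols,*rows,1),zt)[:,:2]
    p=np.polyfit(T[:,0],T[:,1],1);yaw=np.arctan(p[0]);ex=np.array([np.cos(yaw),np.sin(yaw)]);ey=np.array([-ex[1],ex[0]])
    L=plane(d,edge_cols(g,range(200,255,5),192,212,1),zt)[:,:2];R=plane(d,edge_cols(g,range(200,255,5),350,366,-1),zt)[:,:2]
    L2=plane(d,edge_cols(g,range(200,255,5),350,366,1),zt)[:,:2]
    print("light top z",round(zt,4),"yaw",yaw.round(4),"sides",(L@ex).mean().round(4),(R@ex).mean().round(4),(L2@ex).mean().round(4),"w",abs((L@ex).mean()-(L2@ex).mean()).round(4))
    e=np.mean(T@ey)
    c=((L@ex).mean()+(L2@ex).mean())/2*ex+(e+.044)*ey
    print("light centre",c.round(4)); return c,yaw,zt
E
python3 - <<'E'
from m import *
d,g,c,y=measure("w13.npz",0,(139,148),range(225,302,4),range(154,180,3),(206,226),(300,318),None)
lc,ly,zt=light(d,g)
from cell import sense
s=sense();print("pose",s["eef_pos"],tool_yaw(s)-np.pi/2, "TCP-light",s["eef_pos"][:2]-lc)
print("dark-light",(c-lc).round(4),"dyaw deg",np.degrees(y-ly).round(2))
E
```

```text
end-edge yaw -0.0566 side yaws -0.0562 -0.0498 res 8e-05
width 0.0602
dark centre [0.5924 0.2096] yaw -0.0566
light top z 0.112 yaw -0.073 sides 0.5956 nan 0.5362 w 0.0594
light centre [0.5831 0.2143]
pose [0.58280373 0.21300759 0.09815273] -0.0685286077957945 TCP-light [-0.00025956 -0.00125873]
dark-light [ 0.0093 -0.0047] dyaw deg 0.94m.py:13: RuntimeWarning: invalid value encountered in scalar divide
  k=dd.argmax();w=np.clip(dd[max(0,k-2):k+3],0,None); out.append((lo+.5+(w*np.arange(max(0,k-2),max(0,k-2)+len(w))).sum()/w.sum(),r))
```

Run:
```python
from h import *
go([.5921,.2083,.045],np.pi/2-.0685+.0164)
```

```text
t 21.9 pos [0.5828 0.213  0.0982] yaw 1.5023 q6 -1.36 F [ 0.3 -0.5 -2.8] w 0.0584
shift cm [-0.4   5.31 -1.  ] turn deg [-0.42 -0.94 -0.06]
```

Call:
step_arm(
  plan=[
    [[-0.2,1.5,-0.5],[-0.4,-0.5,0],1],
    [[-0.2,1.5,-0.5],[0,-0.4,0],1],
    [[0,1.2,0],[0,0,0],1],
    [[0,0.8,0],[0,0,0],1],
    [[0,0,0],[0,0,0],1],
    [[0,0,0],[0,0,0],1],
  ],
)

```text
time: 22.65
eef_pos: [0.5928, 0.2051, 0.0432]
tool_rot: [[0.056, -0.002, -0.998], [0.998, -0.002, 0.056], [-0.002, -1.0, 0.002]]
contact_force: [-0.2, 0.3, -3.0]
gripper_width: 0.0584
```

Run:
```python
from h import *
from cell import *
go([.5921,.2083,.03],np.pi/2-.0521)
d=get_image("wrist");np.savez("w14.npz",**d);cv2.imwrite("pics/w14.png",d["frame"])
s=sense();print(s["eef_pos"],tool_yaw(s)-np.pi/2)
```

```text
t 22.65 pos [0.5928 0.2051 0.0432] yaw 1.5148 q6 -1.39 F [-0.2  0.3 -3. ] w 0.0584
shift cm [0.32 1.32 0.09] turn deg [-0.1  -0.22 -0.11]
[0.59281386 0.20513669 0.04328162] -0.05599201215598981
```

View pics/w14.png

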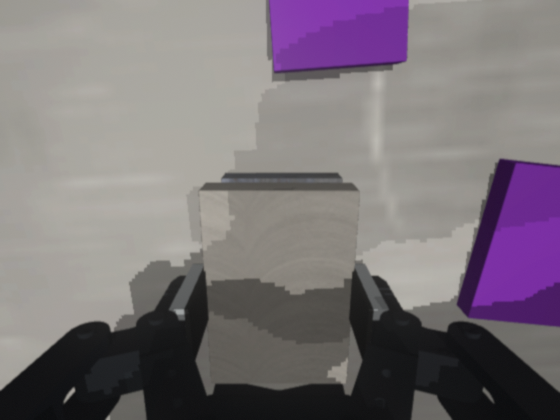

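Call:
step_arm(
  plan=[
    [[0.15,0.6,0.05],[-0.1,-0.2,-0.1],1],
    [[0.15,0.6,0.04],[0,0,0],1],
    [[0,0.2,0],[0,0,0],1],
    [[0,0,0],[0,0,0],1],
  ],
)

```text
time: 23.2
eef_pos: [0.5924, 0.2088, 0.0291]
tool_rot: [[0.052, 0.001, -0.999], [0.999, 0.0, 0.052], [0.0, -1.0, -0.001]]
contact_force: [-0.6, 0.6, -2.7]
gripper_width: 0.0581
```

Run:
```python
from h import *
from cell import *
d=get_image("wrist");np.savez("w15.npz",**d);cv2.imwrite("pics/w15.png",cv2.resize(d["frame"][150:220,180:380],(800,280),interpolation=cv2.INTER_CUBIC))
go([.5921,.2083,.03],np.pi/2-.0521)
g=cv2.cvtColor(d["frame"],cv2.COLOR_BGR2GRAY);print(g[168:198,280],g[168:198,240]);print(g[184,195:225],g[184,335:365])
```

```text
t 23.25 pos [0.5925 0.2088 0.0292] yaw 1.519 q6 -1.39 F [ 0.7 -0.7 -3.7] w 0.0575
shift cm [-0.05 -0.08  0.03] turn deg [0.08 0.02 0.02]
[147 142 123  92  69  65  65  67  78  91  95  94  93  90  86  81  80  81
  81  79  76  79 102 124 132 134 135 135 136 137] [147 143 122  91  70  66  66  70  82  96 103 103  98  86  79  80  82  82
  82  83  84  89 107 125 132 134 135 134 134 133]
[168 168 168 168 168 168 166 162 143 116  94  85  85  84  84  84  85  85
  84  84  84  83  84  84  83  83  83  83  83  82] [ 79  79  78  80  80  80  80  80  79  79  80  81  81  81  81  81  83  92
 111 135 148 155 155 156 155 155 155 154 155 154]
```

View pics/w15.png

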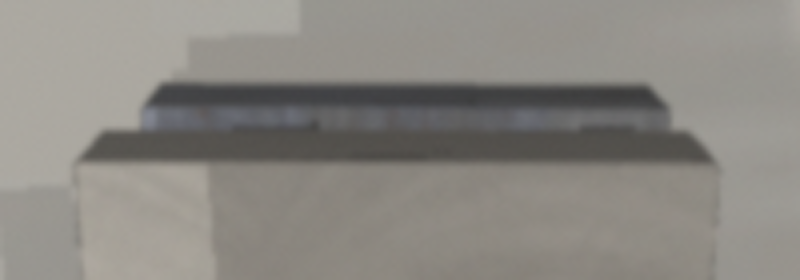

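```bash
cat >> m.py <<'E'
def both(fn,drows,side,lc,rc,lrows=(186,196)):
    d=np.load(fn);g=cv2.GaussianBlur(cv2.cvtColor(d["frame"],cv2.COLOR_BGR2GRAY).astype(np.float32),(3,3),0)
    B=plane(d,edge_rows(g,range(228,336,4),*drows,-1),0)[:,:2]
    yd=np.arctan(np.polyfit(B[:,0],B[:,1],1)[0]); ex=np.array([np.cos(yd),np.sin(yd)]);ey=np.array([-ex[1],ex[0]])
    def ec(lo,hi,sg):
        dd=np.diff(g[side-1:side+2,lo:hi].mean(0))*sg;k=dd.argmax();w=np.clip(dd[max(0,k-2):k+3],0,None);return lo+.5+(w*np.arange(max(0,k-2),max(0,k-2)+len(w))).sum()/w.sum()
    l,r=ec(*lc,-1),ec(*rc,1);q=plane(d,[(l,side),(r,side)],.014)[:,:2]
    c=(q@ex).mean()*ex+((B@ey).mean()+.044)*ey
    print("dark px",l.round(1),r.round(1),"w",((q@ex)[0]-(q@ex)[1]).round(4),"c",c.round(4),"yaw",yd.round(4))
    c2,yl,zt=light(d,g,lrows)
    dl=c-c2; t=yl+np.pi/2; tx=np.array([np.cos(t),np.sin(t)]);tz=np.array([-tx[1],tx[0]])
    print("dark-light along tool x %.2f mm, z %.2f mm, turn y %.2f deg"%(1e3*dl@tx,1e3*dl@tz,-np.degrees(yd-yl)))
E
python3 - <<'E' 2>/dev/null
from m import *
both("w15.npz",(166,175),178,(208,222),(340,354))
E
```

```text
dark px 214.6 347.1 w 0.0595 c [0.5924 0.2098] yaw -0.0563
light top z 0.0432 yaw -0.0546 sides 0.6104 0.5511 0.5508 w 0.0596
light centre [0.5929 0.2087]
dark-light along tool x 1.01 mm, z 0.52 mm, turn y 0.10 deg
```

Call:
step_arm(
  plan=[
    [[0.1,0.4,0.05],[0.1,0.1,0],1],
    [[0,0.4,0],[0,0,0],1],
    [[0,0.2,0],[0,0,0],1],
    [[0,0,0],[0,0,0],1],
  ],
)

```text
time: 23.75
eef_pos: [0.5921, 0.2098, 0.0186]
tool_rot: [[0.054, -0.0, -0.999], [0.999, 0.0, 0.054], [0.0, -1.0, 0.0]]
contact_force: [-0.1, 1.0, -4.0]
gripper_width: 0.0584
```

Run:
```python
from m import *
from cell import *
d=get_image("wrist");np.savez("w16.npz",**d);cv2.imwrite("pics/w16.png",cv2.resize(d["frame"][150:220,180:380],(800,280),interpolation=cv2.INTER_CUBIC))
go([.5921,.2083,.02],np.pi/2-.0521)
g=cv2.cvtColor(d["frame"],cv2.COLOR_BGR2GRAY);print(g[168:198,280])
```

```text
t 23.8 pos [0.5922 0.2098 0.0187] yaw 1.517 q6 -1.38 F [ 0.2 -0.2 -2.9] w 0.0581
shift cm [-0.15 -0.13  0.  ] turn deg [-0.01 -0.1   0.02]
[147 147 146 144 131 102  73  64  65  66  67  81  94  94  87  82  80  80
  80  82  81  86 106 124 132 134 135 135 136 137]
```

View pics/w16.png

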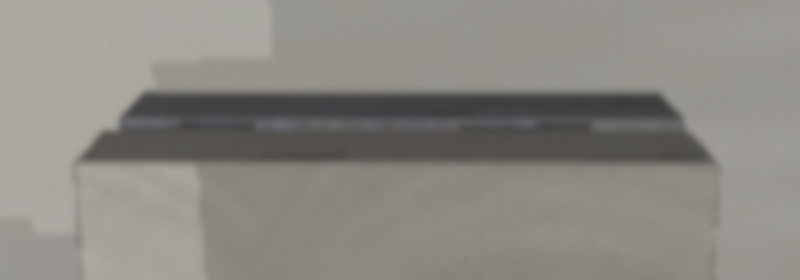

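```bash
python3 - <<'E' 2>/dev/null
from m import *
both("w16.npz",(168,177),180,(203,217),(344,358))
both("w16.npz",(168,177),181,(203,217),(344,358))
E
```

```text
dark px 209.4 350.4 w 0.0592 c [0.5924 0.2098] yaw -0.0554
light top z 0.0327 yaw -0.0571 sides 0.6095 0.5506 0.5499 w 0.0596
light centre [0.5926 0.2098]
dark-light along tool x -0.01 mm, z 0.21 mm, turn y -0.10 deg
dark px 209.3 350.8 w 0.0594 c [0.5923 0.2098] yaw -0.0554
light top z 0.0327 yaw -0.0571 sides 0.6095 0.5506 0.5499 w 0.0596
light centre [0.5926 0.2098]
dark-light along tool x -0.01 mm, z 0.26 mm, turn y -0.10 deg
```

Call:
step_arm(
  plan=[
    [[0,0.2,0.02],[0,-0.1,0],1],
    [[0,0.15,0],[0,0,0],1],
    [[0,0,0],[0,0,0],1],
  ],
)

```text
time: 24.18
eef_pos: [0.5922, 0.2098, 0.0153]
tool_rot: [[0.052, 0.0, -0.999], [0.999, 0.0, 0.052], [0.0, -1.0, -0.0]]
contact_force: [0.1, -0.2, -3.5]
gripper_width: 0.0584
```

Run:
```python
from m import *
from cell import *
d=get_image("wrist");np.savez("w17.npz",**d);cv2.imwrite("pics/w17.png",cv2.resize(d["frame"][150:220,180:380],(800,280),interpolation=cv2.INTER_CUBIC))
go([.5921,.2095,.014],np.pi/2-.0554)
both("w17.npz",(169,179),182,(200,214),(346,360))
```

```text
t 24.23 pos [0.5921 0.2098 0.0153] yaw 1.5189 q6 -1.39 F [-0.5  0.4 -4.2] w 0.0583
shift cm [-0.03  0.13  0.  ] turn deg [0.01 0.2  0.02]
dark px 208.2 352.4 w 0.0592 c [0.5923 0.2098] yaw -0.0553
light top z 0.0293 yaw -0.0558 sides 0.6098 0.5511 0.5502 w 0.0596
light centre [0.5926 0.2098]
dark-light along tool x 0.00 mm, z 0.29 mm, turn y -0.03 deg
```

View pics/w17.png

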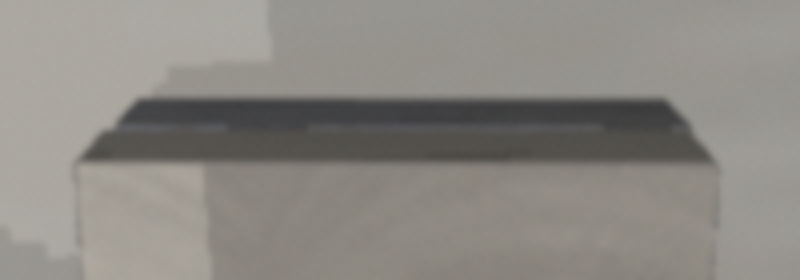

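Call:
step_arm(
  plan=[
    [[0,0.08,0.04],[0,0,0],1],
    [[0,0.05,0],[0,0,0],1],
  ],
)

```text
time: 24.48
eef_pos: [0.5919, 0.2099, 0.0141]
tool_rot: [[0.052, 0.001, -0.999], [0.999, 0.0, 0.052], [0.0, -1.0, -0.001]]
contact_force: [-0.0, 0.6, -3.1]
gripper_width: 0.0586
```

Call:
step_arm(
  plan=[
    [[0,0.05,0],[0,0,0],1],
  ],
)

```text
time: 24.6
eef_pos: [0.5919, 0.2099, 0.0136]
tool_rot: [[0.052, 0.001, -0.999], [0.999, 0.0, 0.052], [0.001, -1.0, -0.001]]
contact_force: [-0.2, -1.0, -2.6]
gripper_width: 0.0585
```

Run:
```python
from m import *
from cell import *
go([.5921,.2098,.014],np.pi/2-.0554)
d=get_image("wrist");np.savez("w18.npz",**d);cv2.imwrite("pics/w18.png",cv2.resize(d["frame"][150:220,180:380],(800,280),interpolation=cv2.INTER_CUBIC))
```

```text
t 24.6 pos [0.5919 0.2099 0.0136] yaw 1.5189 q6 -1.39 F [-0.2 -1.  -2.6] w 0.0585
shift cm [-0.01 -0.04 -0.03] turn deg [0.03 0.2  0.03]
```

View pics/w18.png

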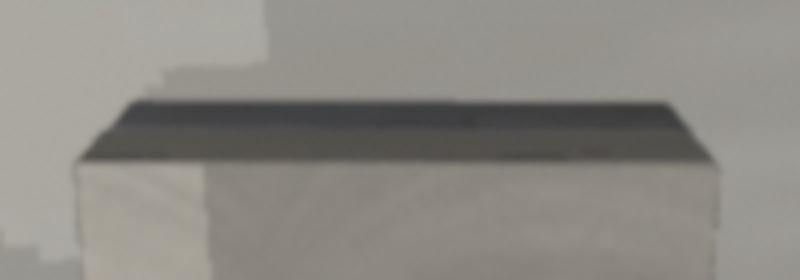

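Call:
step_arm(
  plan=[
    [[0,0.05,0.02],[0,0,0],1],
  ],
)

```text
time: 24.78
eef_pos: [0.5918, 0.2099, 0.0132]
tool_rot: [[0.052, 0.001, -0.999], [0.999, 0.0, 0.052], [0.0, -1.0, -0.001]]
contact_force: [-1.2, -0.5, 0.9]
gripper_width: 0.0583
```

Call:
step_arm(
  plan=[
    [[0,0.04,0],[0,0,0],1],
  ],
)

```text
time: 24.9
eef_pos: [0.5918, 0.2099, 0.0132]
tool_rot: [[0.052, 0.001, -0.999], [0.999, 0.0, 0.052], [0.0, -1.0, -0.001]]
contact_force: [-3.3, -0.9, 1.6]
gripper_width: 0.058
```

Call:
step_arm(
  plan=[
    [[0,0.04,0],[0,0,0],1],
  ],
)

```text
time: 25.02
eef_pos: [0.5918, 0.2099, 0.0132]
tool_rot: [[0.052, 0.001, -0.999], [0.999, 0.0, 0.052], [0.0, -1.0, -0.001]]
contact_force: [-3.7, 0.3, 2.7]
gripper_width: 0.0579
```

Run:
```python
from m import *
from cell import *
d=get_image("wrist");np.savez("w19.npz",**d);cv2.imwrite("pics/w19.png",cv2.resize(d["frame"][160:205,190:370],(792,198),interpolation=cv2.INTER_CUBIC))
d=get_image("scene");cv2.imwrite("pics/s19.png",cv2.resize(d["frame"][130:230,200:330],(780,600),interpolation=cv2.INTER_CUBIC))
```

View pics/w19.png

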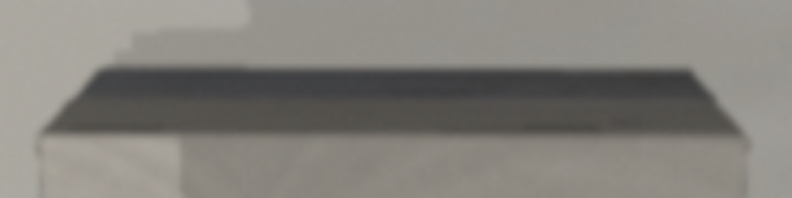

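View pics/s19.png

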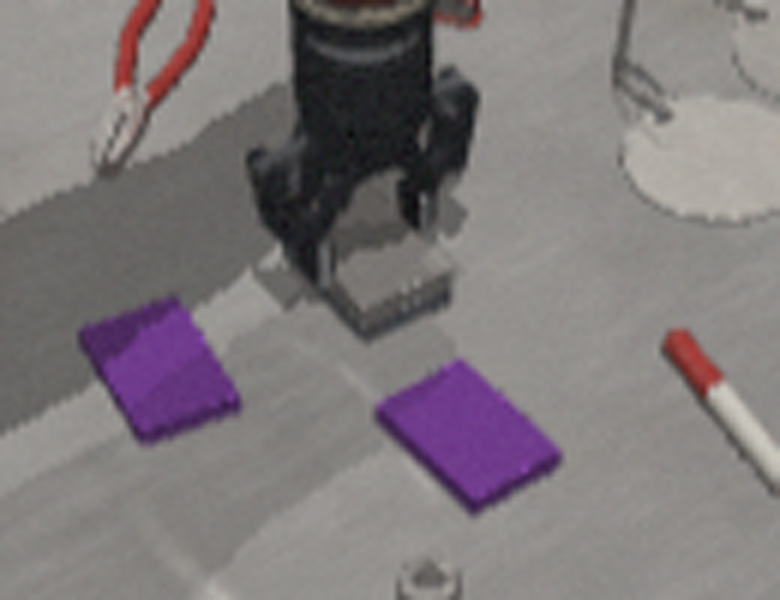

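The pair is flush in the wrist view: the dark and light end faces form one continuous band (rows 68–135), and the sides line up. Releasing.

Call:
step_arm(
  plan=[
    [[0,0,0],[0,0,0],1],
    [[0,0,0],[0,0,0],-0.55],
    [[0,0,0],[0,0,0],-0.7],
    [[0,0,0],[0,0,0],-1],
    [[0,0,0],[0,0,0],-1],
    [[0,0,0],[0,0,0],-1],
  ],
)

```text
time: 25.88
eef_pos: [0.5929, 0.21, 0.0134]
tool_rot: [[0.052, 0.003, -0.999], [0.999, 0.001, 0.052], [0.001, -1.0, -0.003]]
contact_force: [-0.6, -0.1, -0.1]
gripper_width: 0.0856
```

Run:
```python
from m import *
from cell import *
go([.5919,.2099,.1],np.pi/2-.0554)
d=get_image("wrist");np.savez("w20.npz",**d);cv2.imwrite("pics/w20.png",d["frame"])
```

```text
t 25.88 pos [0.5929 0.21   0.0134] yaw 1.5189 q6 -1.39 F [-0.6 -0.1 -0.1] w 0.0856
shift cm [-0.01 -8.66  0.07] turn deg [0.18 0.2  0.06]
```

View pics/w20.png

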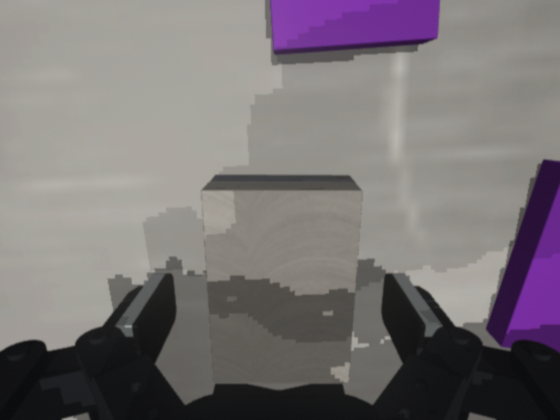

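Call:
step_arm(
  plan=[
    [[0,-1,0],[0,0,0],-1],
    [[0,-3,0],[0,0,0],-1],
    [[0,-4,0],[0,0,0],-1],
    [[0,-4,0],[0,0,0],-1],
    [[3,-3,0],[0,0,0],-1],
    [[5,0,0],[0,0,0],-1],
    [[3,0,0],[0,0,0],-1],
    [[0,0,0],[0,0,0],-1],
  ],
)

```text
time: 26.92
eef_pos: [0.5991, 0.3226, 0.175]
tool_rot: [[0.054, 0.008, -0.999], [0.999, 0.003, 0.054], [0.003, -1.0, -0.008]]
contact_force: [0.7, 0.4, -1.4]
gripper_width: 0.0853
```

Run:
```python
from m import *
from cell import *
js()
for n in ["wrist","top","scene"]:
    d=get_image(n);np.savez(n[0]+"21.npz",**d);cv2.imwrite(f"pics/{n[0]}21.png",d["frame"])
d=np.load("s21.npz");cv2.imwrite("pics/s21c.png",cv2.resize(d["frame"][150:220,220:310],(792,616),interpolation=cv2.INTER_CUBIC))
```

```text
t 26.93 jig x -95.33 y 525.51 mm z 175.00 yaw_rel 96.16 deg | F jig x 0.7 y 0.5 z -1.4 w 85.3 tilt [ 0.18 -0.47]
```

View pics/w21.png

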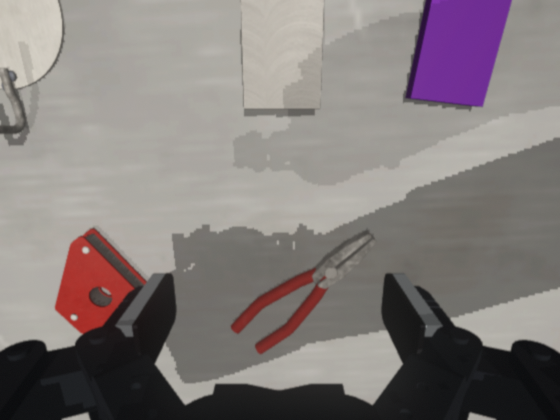

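View pics/t21.png

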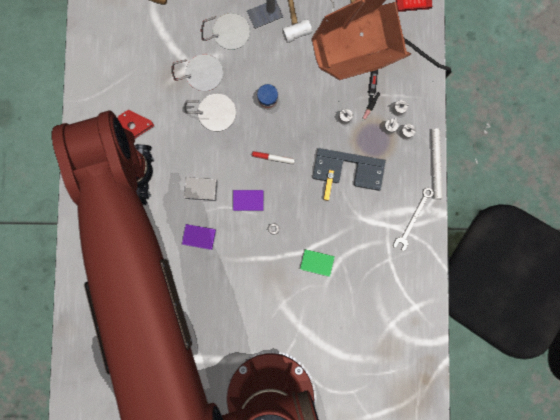

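View pics/s21c.png

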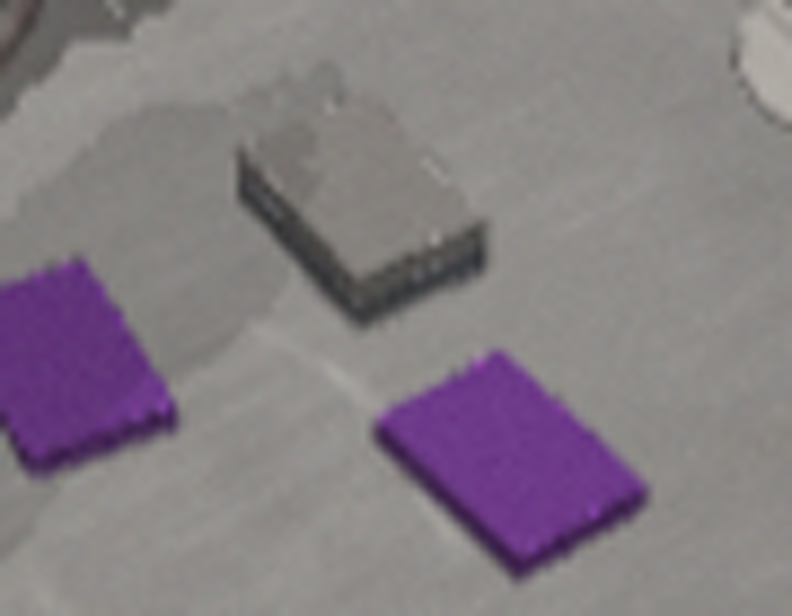

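```bash
python3 - <<'E' 2>/dev/null
from m import *
d=np.load("w20.npz");cv2.imwrite("pics/w20c.png",cv2.resize(d["frame"][165:205,190:370],(792,176),interpolation=cv2.INTER_CUBIC))
g=cv2.GaussianBlur(cv2.cvtColor(d["frame"],cv2.COLOR_BGR2GRAY).astype(np.float32),(3,3),0)
T=plane(d,edge_rows(g,range(228,336,4),185,196,1),.028)[:,:2];B=plane(d,edge_rows(g,range(228,336,4),170,180,-1),0)[:,:2]
for n,A in(("T",T),("B",B)):
    p=np.polyfit(A[:,0],A[:,1],1);print(n,np.arctan(p[0]).round(4),np.polyval(p,.592).round(4))
# end faces seen from far +y side in w21
d=np.load("w21.npz");g=cv2.GaussianBlur(cv2.cvtColor(d["frame"],cv2.COLOR_BGR2GRAY).astype(np.float32),(3,3),0)
print(g[98:122,260].round());print(g[98:122,305].round())
cv2.imwrite("pics/w21c.png",cv2.resize(d["frame"][60:130,225:345],(792,462),interpolation=cv2.INTER_CUBIC))
E
```

```text
T -0.0537 0.1657
B -0.0558 0.1657
[179. 180. 180. 180. 179. 179. 179. 180. 179. 169. 147. 125. 116. 116.
 116. 118. 129. 148. 164. 171. 173. 173. 173. 173.]
[158. 158. 157. 157. 157. 155. 154. 155. 155. 148. 128. 107.  98.  97.
  97. 100. 110. 128. 146. 154. 156. 157. 158. 158.]
```

View pics/w20c.png

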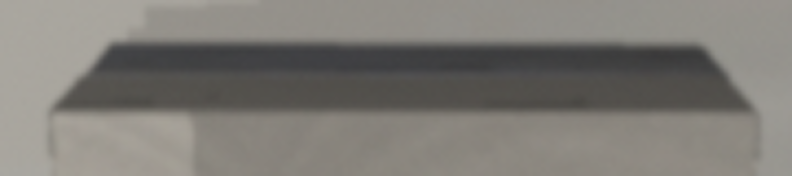

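View pics/w21c.png

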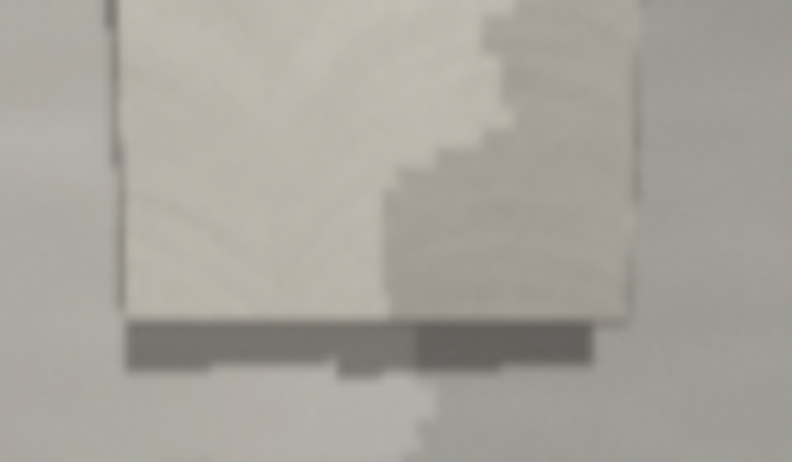

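The pair is flush: the end edges coincide within 0.1 mm and 0.1°, both sides are continuous, and the bystanders are where they were. Handing in.

```bash
python3 -c "
from cell import *
s=sense();print(s['time'],s['contact_force'],s['gripper_width']);print(close_job())"
```

```text
27.075 [ 0.78506588  0.26589235 -0.10714442] 0.08562566634571953
the job is handed in; nothing more can be done
None
```

The light blank now lies on the dark blank with its edges flush. I let go, moved the arm clear and handed the job in at 27.1 s of the 69 s allowed.

- **Locating:** I slid the blank flat to the fence, squaring it on the way, and pressed it home at up to about 15 N. I then pushed it along the fence to the brass stop and held it there at about 12–15 N for 1.5 s or more. The top view showed it square and bearing on the stop.
- **Placing:** I gripped it at the relief, lifted it straight up, lined it up over the dark blank with the wrist camera, set it down and let go.
- **Flushness check:** After release, the visible ends of the two blanks agreed within about 0.1 mm and 0.1°. Both long sides ran on without a visible step. The far end was only judged flush from the general views.
- **Bystanders:** In the last top picture the nut, marker, wrench and look-alikes had not visibly moved. The arm hid the pliers there. The wrist camera showed them lying undisturbed, but I did not measure their position.
- **Disagreements:** The top and wrist cameras differed by about 1–2 mm, and by about 1° on the dark blank's angle. I placed the blank by the wrist camera, comparing the two blanks in the same picture.

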